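# Refit the bar knob on the gel power supply

### The job

The pointer knob has come off the gel tank's power supply: pick it up from the bench, feel for the flat of the bare D-shaft with light pressure, and push the knob on until it snaps fully home, without forcing it. Then turn it anticlockwise, the shaft turning with it, until its pointer stands at the broad off mark, and let go. Leave the other things on the bench where they are.

Things in the scene. Friction and masses are not known exactly. Their poses are not given: they have to be found in the camera images.
- knob: the loose knob, black plastic, about 80 g, bore down on the bench. Origin: centre of its underside, on the bore's axis; z up, x towards its pointer. Round skirt 48 mm across, 8 mm high; on it a grip bar 46 mm long (x), 24 mm wide (y, flat parallel sides to grip), from 8 to 32 mm above the underside, with a wedge-shaped pointer nose at its +x end and a thin white line on top.
- bore_mouth (a point): the knob's bore at its mouth (same point and axes as the knob). 17 mm deep, 15 mm across, D-shaped: the flat wall is on the pointer (+x) side, 1.3 mm from the axis, so it goes on only with the knob's x along the direction in which the shaft's flat faces, to about 0.1 rad. Chamfers at the mouth forgive about 1 mm off-centre sideways, 0.5 mm towards its back, 1.5 mm towards its pointer.
- pointer_tip (a point): the tip of the knob's pointer nose: 30 mm along the knob's x from its axis, 8 mm above the underside
- supply: the power supply, fixed: a low grey box 180 mm (x) by 250 mm (y), flat top 70 mm above the bench. Origin: centre of its underside; z up, x away from its front. On top, each in an arc of white marks: on the y+ side the bare steel D-shaft, on the y- side, 110 mm from it, a like knob already fitted (leave it); display and buttons up to 5 mm high along the far edge.
- shaft_foot (a point): where the bare shaft's axis meets the supply's top face; axes are the supply's and do NOT turn with the shaft. Shaft 14 mm across, flat 1 mm from the axis, 22 mm high. Which way its flat faces is not measured: anywhere from 0.9 rad clockwise to 0.45 rad anticlockwise of the supply's x (seen from above). It turns stiffly (0.04 N m): a knob pressed lightly on its tip slips round on it.
- shaft_tip (a point): centre of the bare shaft's tip at rest, 22 mm above its foot, rounded off at the back; axes as the supply's. The shaft is sprung downward: it gives from 1.5 N, 1.2 N more per mm, and is fully down after 3 mm at 5 N. A knob with its flat matched slides on about 7 mm freely, then meets a sprung ball in the shaft's side that takes about 10 N to pass, with a snap.
- home (a point): where the knob's origin lies when it is snapped home and let go: on the shaft's axis, 5 mm above the supply's top face (up to 3 mm lower while pressed, the shaft giving way; then the bore's end is on the shaft's tip and the force climbs steeply). More than 40 N of contact between knob and shaft or supply counts as forcing.
- off_mark (a point): the off mark on the supply's top: the broad white bar (the others are thin) at the anticlockwise end of the arc, 0.8 rad anticlockwise of the supply's x seen from above. The point is 30 mm from the shaft's axis, under the pointer tip's place at off. The shaft turns on past it: no stop for another 0.5 rad; clockwise its stop is 2.1 rad from the mark.
- round_knob: bystander: a smaller, round black knob with no bar or pointer, 32 mm across, 20 mm high; origin under its centre. Not the one wanted.
- jar: bystander: small amber jar, 40 mm across, 50 mm high; origin under its centre
- stopper: bystander: black rubber stopper, 44 mm across at the top, 30 mm high; origin under its centre
- screwdriver: bystander: screwdriver lying on the bench, 160 mm long
- beaker: bystander: glass beaker, 54 mm across, 65 mm high; origin under its centre
- dish: bystander: white dish, 90 mm across, 20 mm high; origin under its centre
Things that resemble listed ones, but are neither listed nor needed, are in the scene too. What is shaped like the knob but blue or yellow is not meant.

How it is judged:
By the outcome, as a careful person would: the job done as asked, in the order asked, and still so for the second after the job is handed in, with the robot touching nothing.
It also fails if it takes over 72 s, if anything falls off the work surface, if the arm or the gripper's body presses on something with over 40 N, if the wrist force passes 120 N, or if a joint passes its speed limit or range.

### The arm

A 6-joint arm with a two-finger parallel gripper is mounted at the origin on the work surface. World frame = base frame: x ahead of the robot, y to its left, z up, the work surface at z = 0. Lengths are in m, angles in degrees, forces in N, time in s.
With the tool pointing down it reaches from about 0.3 to 0.775 m from the base axis. Payload 14.6 kg.
Tool frame: the origin (TCP) lies on the centre line of the jaws, within the pads' length; the fingertips stand 8 mm ahead of it and the grasp point (between the pads) lies 11 mm behind it; x points along the fingers, y is the direction in which the jaws open and shut, and the axes are right-handed (so a half turn about x gives the same grasp; the last joint's range is limited). The gripper opens to 85 mm and grips with 20 to 120 N. Pads are 22 mm wide; open, the fingers measure 114 mm over their backs; the gripper's body (76 mm by 85 mm) begins 54 mm behind the grasp point. The pads swing forward as they close: fully open they stand 13 mm farther back than shut.
Start: joints at [60.585, 17.183, 87.147, -0, 75.671, -3.816], TCP at [0.238, 0.496, 0.239] pointing down, gripper open.
Joint ranges: [-173.82, 173.82], [-45.26, 126.66], [13.44, 144.39], [-59.66, 239.66], [0, 175.72], [-146.38, 146.38]. Speed limits (degrees/s): [127.2, 127.2, 147.25, 180, 180, 180].

### API

Orientations are given as a 3x3 rotation matrix whose columns are the frame's x, y, z axes.
In Python, from cell import env, imaging gives the robot as it stands. The module is installed in compiled form; this text tells all that it offers.
- The arm moves only by the tool move_arm, never from a script. Its argument "motion" is a list of rows, each an object of numbers: "fingers": the opening, from -1 (shut) to 1 (fully open), so that 0 is half open; "dx", "dy", "dz": the shift along the tool's x, y, z in m; "ax", "ay", "az": the turn, a rotation vector about the tool's x, y, z in degrees. In form: [{"fingers": .., "dx": .., "dy": .., "dz": .., "ax": .., "ay": .., "az": ..}, ...]. A call has 1 to 12 rows; each row shifts and turns the commanded pose from where the row before left it, along the tool's axes as they then stand; what a row does not reach is not made up. A row lasts 1/12 s, in which the tool goes at most 41.7 mm and 7.16 degrees, less where a joint would pass 70% of its speed; a pose out of reach is approached as far as the arm can. A call with a gripper value outside its range is refused whole. The fingers move at their own pace and stop on an object; the grip force is fixed at half the most. Time passes only in rows, so rows that do not move let the fingers close. It gives the time, the measured TCP pose, the force and the opening at its end, in the units of the state.
- env.read_state(): the state, without advancing time (a new reading comes with each control period).
- imaging.get_image(name): name is "scene" or "top" or "wrist"; returns a dict with "pixels" (384x512x3 uint8, red, green, blue), "K" (3x3 intrinsics, pixels), "xyz" and "attitude" of the camera in the world. Camera axes: x right, y down, z forward; pixel columns grow to the right and rows downward; lengths in m; the calibration is good to about 2 mm. A picture is of the moment at which its call begins. There is no depth.
- env.hand_in(): hands the job in, once; it reports no verdict.
The state is a dict: "t": time; "q": joint angles; "joint_velocities": joint speeds; "tau": joint torques, N m; "eef_pos": TCP position; "orientation": TCP orientation; "ft_force": force on the tool from outside, world axes, zero at the start; "torque": the same for the moment, N m; "width": finger opening in m.
Only numpy, scipy, OpenCV 4.12 (cv2) and the standard library are available. Lean on these libraries where they do the work, as an engineer would, in place of code of your own. Each camera call takes 0.05 s, during which the arm holds its last target.

## Working session

There is one attempt and no reset: what is moved stays moved. The work goes in short steps, Python scripts to look and compute and a tool call to move; the robot and the scene stay as the last step left them, time stands still between calls to the robot, and variables do not carry over. Pictures are saved under pics/ and viewed, and the job is handed in when it is done.

Besides the shell and the picture viewer there is one more tool, called after "Call:" as a command line: name --argument value ..., lists and objects as JSON in quotes. move_arm: Moves the arm, as the interface text tells. Its arguments: {"type":"object","properties":{"motion":{"type":"array"}},"required":["motion"]}

```bash
mkdir -p pics
cat > h.py <<'E'
import numpy as np, cv2
from cell import env, imaging
def snap(n,f):
    d=imaging.get_image(n); cv2.imwrite(f'pics/{f}.png',d['pixels'][:,:,::-1]); np.savez(f'pics/{f}.npz',**{k:np.array(v) for k,v in d.items()}); return d
def crop(f,c0,r0,c1,r1,s,out):
    im=cv2.imread(f'pics/{f}.png')[r0:r1,c0:c1]; cv2.imwrite(f'pics/{out}.png',cv2.resize(im,None,fx=s,fy=s,interpolation=cv2.INTER_CUBIC))
def R(d):
    a=np.array(d['attitude'],float); return a
def ray(f,u,v,z):
    d=np.load(f'pics/{f}.npz'); r=R(d)@np.linalg.solve(d['K'],[u,v,1.]); o=d['xyz']; return o+r*(z-o[2])/r[2]
def proj(f,p):
    d=np.load(f'pics/{f}.npz'); q=d['K']@(R(d).T@(np.array(p)-d['xyz'])); return q[:2]/q[2]
E
python3 - <<'E'
from h import *
for n in('scene','top','wrist'):
    d=snap(n,n+'0'); print(n,d['xyz'],d['attitude'],d['K'])
print(env.read_state())
E
```

```text
scene [ 1.06057082 -0.3863898   0.64337899] [[ 0.59400827  0.52994264 -0.60523961]
 [ 0.80436347 -0.40285077  0.43670432]
 [-0.012393   -0.74623861 -0.66556318]] [[346.7911226    0.         256.00902776]
 [  0.         346.7911226  193.89620672]
 [  0.           0.           1.        ]]
top [ 0.34689895 -0.03300844  1.30095192] [[ 0.01471632 -0.98618264  0.16500677]
 [-0.99989034 -0.01424121  0.00406209]
 [-0.00165606 -0.16504846 -0.98628407]] [[466.5543438    0.         254.35244237]
 [  0.         466.5543438  183.23327878]
 [  0.           0.           1.        ]]
wrist [0.17894703 0.52354965 0.37312135] [[ 0.43283227  0.87099477  0.23243135]
 [ 0.90147293 -0.41772028 -0.11338572]
 [-0.00166708  0.25860757 -0.96598103]] [[269.94200905   0.         255.22399235]
 [  0.         269.94200905 188.50417578]
 [  0.           0.           1.        ]]
{'t': 0.15, 'q': array([ 6.05842201e+01,  1.72090518e+01,  8.71729328e+01,  4.46948199e-04,
        7.56722099e+01, -3.81769065e+00]), 'joint_velocities': array([-0.08175993,  0.00244614, -0.12817669,  0.05280036, -0.22425243,
       -0.06678317]), 'tau': array([-1.89527245e-04, -5.43667531e+01, -3.61889005e+01, -6.54700102e-05,
        3.11211159e-03,  3.88533408e-06]), 'eef_pos': array([0.2375566 , 0.49584728, 0.23883868]), 'orientation': array([[-4.71143180e-04,  4.32057195e-01,  9.01846083e-01],
       [-8.20217520e-04,  9.01845713e-01, -4.32057446e-01],
       [-9.99999553e-01, -9.43270878e-04, -7.05175762e-05]]), 'ft_force': array([-0.00221184, -1.19412096,  0.24421097]), 'torque': array([ 0.04213652,  0.04858337, -0.02131982]), 'width': 0.0854300272093296}
```

View pics/top0.png

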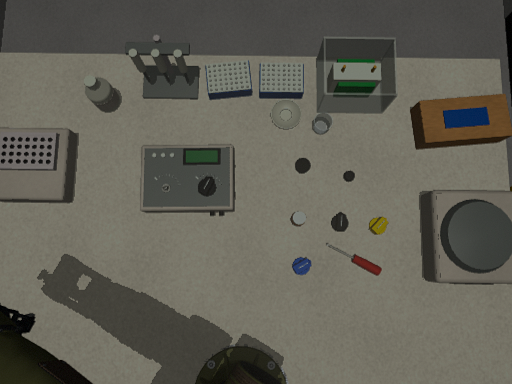

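View pics/scene0.png

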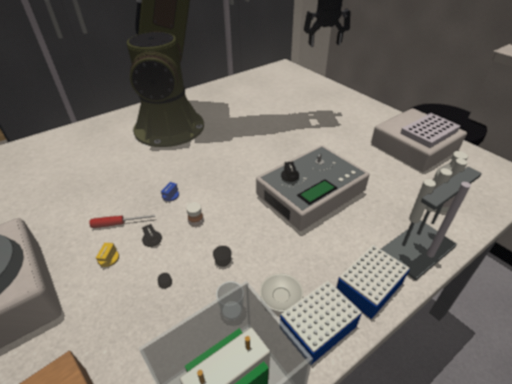

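View pics/wrist0.png

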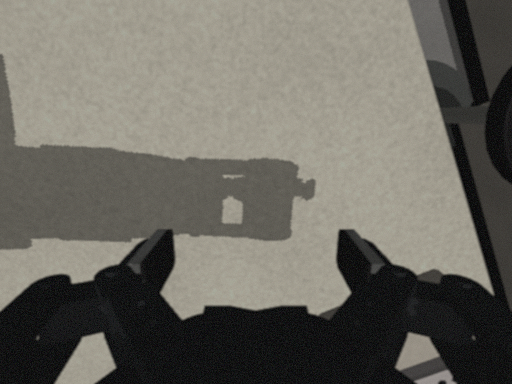

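Run:
```python
from h import *
crop('top0',310,195,400,255,8,'c1'); crop('top0',130,135,245,220,6.5,'c2')
```

```text
(no output)
```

View pics/c1.png

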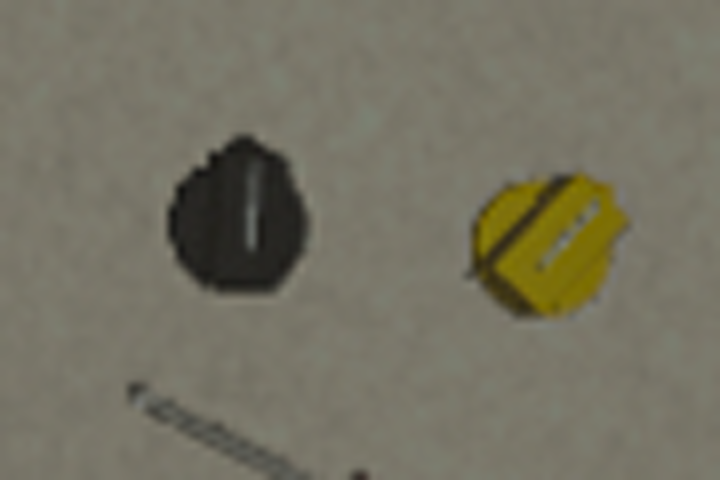

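View pics/c2.png

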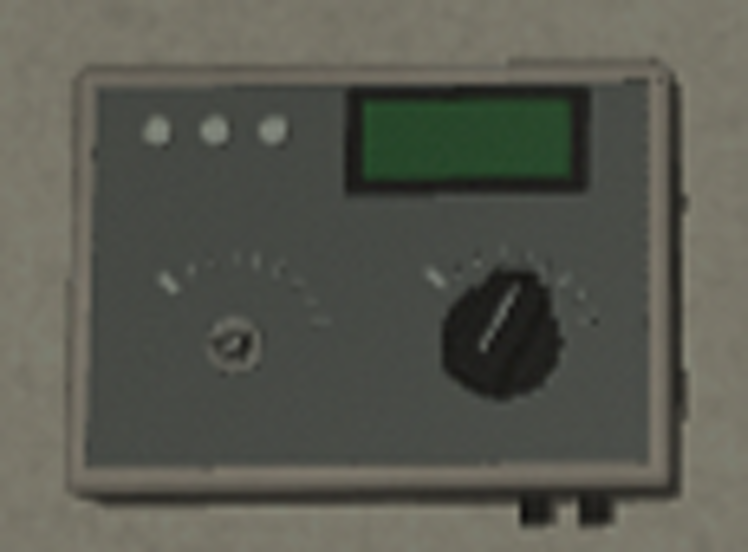

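Run:
```python
from h import *
c1=lambda x,y:(310+x/8,195+y/8)
c2=lambda x,y:(130+x/6.5,135+y/6.5)
print('skirt',ray('top0',*c1(238,227),.004),'tip',ray('top0',*c1(243,139),.008))
a=ray('top0',*c1(251,248),.032);b=ray('top0',*c1(255,163),.032);print('line',a,b,np.degrees(np.arctan2(b[1]-a[1],b[0]-a[0])))
print('shaftfoot',ray('top0',*c2(234,347),.07),'tip',ray('top0',*c2(235,340),.092))
print('off',ray('top0',*c2(169,283),.07))
cs=[ray('top0',*c2(*p),.07) for p in((80,72),(670,65),(675,488),(72,488))]
for c in cs: print(c)
d=cs[0]-cs[1];print(np.degrees(np.arctan2(d[1],d[0])))
k=ray('top0',*c2(502,345),.078);print('other',k)
for n in range(1): pass
```

```text
skirt [ 0.45426759 -0.26651183  0.004     ] tip [ 0.48453597 -0.26800158  0.008     ]
line [ 0.44488772 -0.26577076  0.032     ] [ 0.47383374 -0.26759717  0.032     ] -3.610413254314628
shaftfoot [0.5354825  0.20782065 0.07      ] tip [0.53497646 0.20324416 0.092     ]
off [0.56179055 0.23585995 0.07      ]
[0.65062121 0.27743524 0.07      ]
[0.65714365 0.03131235 0.07      ]
[0.47994387 0.02533124 0.07      ]
[0.47636917 0.27122139 0.07      ]
91.51802569908187
other [0.53666504 0.09686275 0.078     ]
```

Call:
move_arm --motion '[{"fingers": 1, "ax": -5.5}, {"fingers": 1, "ax": -5.5}, {"fingers": 1, "ax": -5.5}, {"fingers": 1, "ax": -5.5}, {"fingers": 1, "dy": -0.031, "dz": 0.011}, {"fingers": 1, "dy": -0.031, "dz": 0.011}, {"fingers": 1, "dy": -0.031, "dz": 0.011}, {"fingers": 1, "dy": -0.031, "dz": 0.011}, {"fingers": 1, "dy": -0.031, "dz": 0.011}, {"fingers": 1, "dy": -0.031, "dz": 0.011}, {"fingers": 1, "dy": -0.031, "dz": 0.011}, {"fingers": 1, "dy": -0.031, "dz": 0.011}]'

```text
schema error: expected keys fingers, dx, dy, dz, ax, ay, az
```

Call:
move_arm --motion '[{"fingers": 1, "dy": -0.031, "dz": 0.011}, {"fingers": 1, "dy": -0.031, "dz": 0.011}, {"fingers": 1, "dy": -0.031, "dz": 0.011}, {"fingers": 1, "dy": -0.031, "dz": 0.011}, {"fingers": 1, "dy": -0.031, "dz": 0.011}, {"fingers": 1, "dy": -0.031, "dz": 0.011}, {"fingers": 1, "dx": 0.01, "dy": -0.031, "dz": 0.011}, {"fingers": 1, "dx": 0.01, "dy": -0.031, "dz": 0.011}, {"fingers": 1, "dx": 0.01, "dy": -0.031, "dz": 0.011}, {"fingers": 1, "dx": 0.02, "dy": -0.031, "dz": 0.011}, {"fingers": 1, "dx": 0.02, "dy": -0.031, "dz": 0.011}, {"fingers": 1, "dx": 0.02, "dy": -0.031, "dz": 0.011}]'

```text
schema error: expected keys fingers, dx, dy, dz, ax, ay, az
```

Call:
move_arm --motion '[{"fingers": 1, "dy": -0.031}, {"fingers": 1, "dy": -0.031}, {"fingers": 1, "dy": -0.031}, {"fingers": 1, "dy": -0.031}, {"fingers": 1}, {"fingers": 1}]'

```text
schema error: expected keys fingers, dx, dy, dz, ax, ay, az
```

Run:
```python
from h import *
d=snap('wrist','w1'); s=env.read_state(); print(s['t'],s['q'],s['eef_pos'],s['orientation'])
im=cv2.imread('pics/w1.png'); cv2.imwrite('pics/w1b.png',cv2.resize(im,None,fx=1.5,fy=1.5,interpolation=cv2.INTER_CUBIC))
```

```text
0.2 [ 6.05850444e+01  1.72037698e+01  8.71676673e+01  1.04666528e-04
  7.56690037e+01 -3.81502862e+00] [0.23757386 0.49589117 0.23892814] [[-3.48194596e-04  4.32084886e-01  9.01832873e-01]
 [-6.13965101e-04  9.01832665e-01 -4.32085023e-01]
 [-9.99999751e-01 -7.04143581e-04 -4.87282195e-05]]
```

View pics/w1b.png

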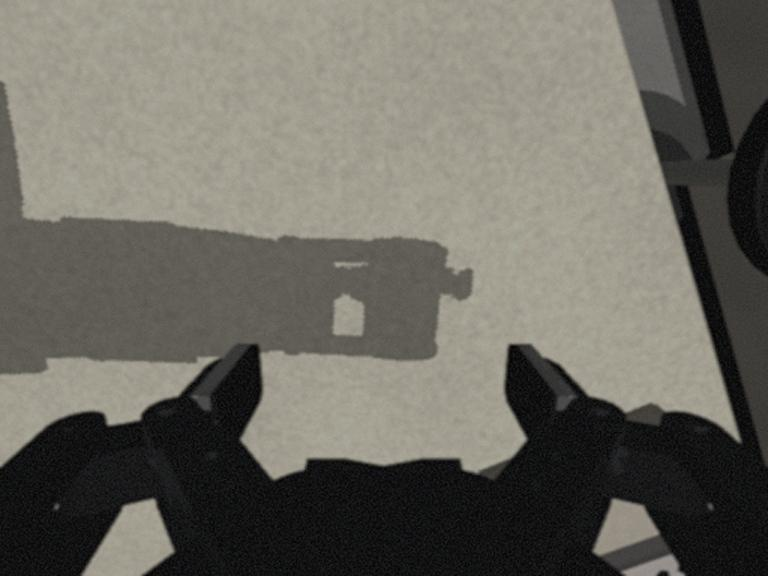

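Call:
move_arm --motion '[{"fingers": 1, "dx": 0, "dy": 0, "dz": 0, "ax": -5.5, "ay": 0, "az": 0}, {"fingers": 1, "dx": 0, "dy": 0, "dz": 0, "ax": -5.5, "ay": 0, "az": 0}, {"fingers": 1, "dx": 0, "dy": 0, "dz": 0, "ax": -5.5, "ay": 0, "az": 0}, {"fingers": 1, "dx": 0, "dy": 0, "dz": 0, "ax": -5.5, "ay": 0, "az": 0}, {"fingers": 1, "dx": 0, "dy": -0.037, "dz": 0.013, "ax": 0, "ay": 0, "az": 0}, {"fingers": 1, "dx": 0, "dy": -0.037, "dz": 0.013, "ax": 0, "ay": 0, "az": 0}, {"fingers": 1, "dx": 0, "dy": -0.037, "dz": 0.013, "ax": 0, "ay": 0, "az": 0}, {"fingers": 1, "dx": 0, "dy": -0.037, "dz": 0.013, "ax": 0, "ay": 0, "az": 0}, {"fingers": 1, "dx": 0, "dy": -0.037, "dz": 0.013, "ax": 0, "ay": 0, "az": 0}, {"fingers": 1, "dx": 0, "dy": -0.037, "dz": 0.013, "ax": 0, "ay": 0, "az": 0}, {"fingers": 1, "dx": 0, "dy": -0.037, "dz": 0.013, "ax": 0, "ay": 0, "az": 0}, {"fingers": 1, "dx": 0, "dy": -0.037, "dz": 0.013, "ax": 0, "ay": 0, "az": 0}]'

```text
t: 1.2
eef_pos: [0.3227, 0.1923, 0.2393]
orientation: [[0.0, 0.062, 0.998], [0.0, 0.998, -0.062], [-1.0, 0.0, 0.0]]
ft_force: [0.9, -0.0, -0.0]
width: 0.0856
```

Call:
move_arm --motion '[{"fingers": 1, "dx": 0, "dy": -0.037, "dz": 0.013, "ax": 0, "ay": 0, "az": 0}, {"fingers": 1, "dx": 0, "dy": -0.037, "dz": 0.013, "ax": 0, "ay": 0, "az": 0}, {"fingers": 1, "dx": 0, "dy": -0.037, "dz": 0.013, "ax": 0, "ay": 0, "az": 0}, {"fingers": 1, "dx": 0, "dy": -0.037, "dz": 0.013, "ax": 0, "ay": 0, "az": 0}, {"fingers": 1, "dx": 0.01, "dy": -0.037, "dz": 0.013, "ax": 0, "ay": 0, "az": 0}, {"fingers": 1, "dx": 0.01, "dy": -0.037, "dz": 0.013, "ax": 0, "ay": 0, "az": 0}, {"fingers": 1, "dx": 0.01, "dy": -0.037, "dz": 0.013, "ax": 0, "ay": 0, "az": 0}, {"fingers": 1, "dx": 0.01, "dy": -0.037, "dz": 0.013, "ax": 0, "ay": 0, "az": 0}, {"fingers": 1, "dx": 0.01, "dy": -0.037, "dz": 0.013, "ax": 0, "ay": 0, "az": 0}, {"fingers": 1, "dx": 0.01, "dy": -0.037, "dz": 0.013, "ax": 0, "ay": 0, "az": 0}, {"fingers": 1, "dx": 0.01, "dy": -0.037, "dz": 0.013, "ax": 0, "ay": 0, "az": 0}, {"fingers": 1, "dx": 0.01, "dy": -0.037, "dz": 0.013, "ax": 0, "ay": 0, "az": 0}]'

```text
t: 2.2
eef_pos: [0.4507, -0.2609, 0.1586]
orientation: [[-0.0, 0.063, 0.998], [0.0, 0.998, -0.063], [-1.0, 0.0, -0.0]]
ft_force: [0.8, 0.6, 0.1]
width: 0.0856
```

Call:
move_arm --motion '[{"fingers": 1, "dx": 0, "dy": 0, "dz": 0, "ax": 0, "ay": 0, "az": 0}, {"fingers": 1, "dx": 0, "dy": 0, "dz": 0, "ax": 0, "ay": 0, "az": 0}, {"fingers": 1, "dx": 0, "dy": 0, "dz": 0, "ax": 0, "ay": 0, "az": 0}]'

```text
t: 2.45
eef_pos: [0.4504, -0.2584, 0.1591]
orientation: [[-0.001, 0.063, 0.998], [0.0, 0.998, -0.063], [-1.0, 0.0, -0.001]]
ft_force: [-0.2, 0.3, 1.0]
width: 0.0851
```

```bash
cat >> h.py <<'E'
def look(f,s=1.5,n='wrist'):
    snap(n,f); im=cv2.imread(f'pics/{f}.png'); cv2.imwrite(f'pics/{f}b.png',cv2.resize(im,None,fx=s,fy=s,interpolation=cv2.INTER_CUBIC))
def st():
    s=env.read_state(); o=s['orientation']; print(round(s['t'],2),'p',s['eef_pos'].round(4),'yyaw',np.degrees(np.arctan2(o[1,1],o[0,1])).round(2),'x',o[:,0].round(3),'F',s['ft_force'].round(2),'T',s['torque'].round(3),'w',round(s['width'],4),'q',np.round(s['q'],1)); return s
E
python3 - <<'E'
from h import *
look('w1'); st()
E
```

```text
2.5 p [ 0.4506 -0.2581  0.1596] yyaw 86.43 x [ 0.  0. -1.] F [ 0.25  0.72 -0.21] T [-0.022 -0.007  0.03 ] w 0.0858 q [ -33.8   18.    97.3    0.    64.7 -120.3]
```

View pics/w1b.png

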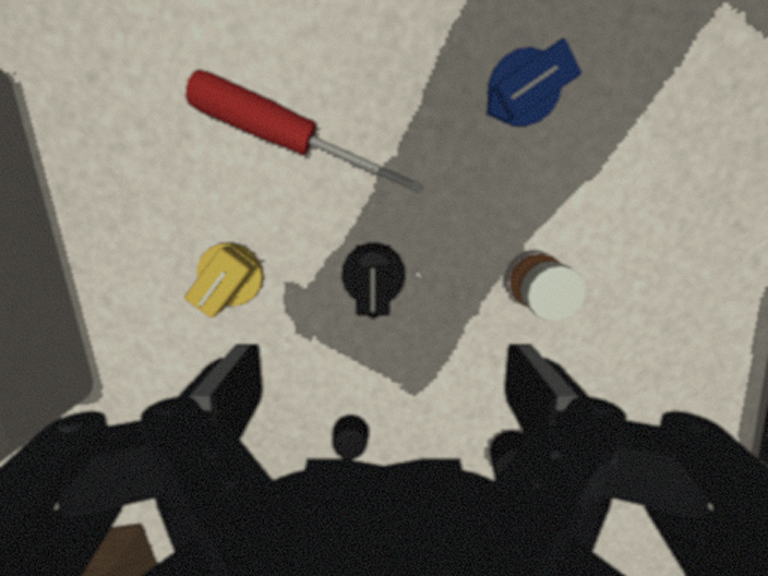

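Run:
```python
from h import *
crop('w1',215,145,285,225,8,'c3')
print(np.load('pics/w1.npz')['xyz'])
```

```text
[ 0.38555722 -0.25501807  0.29350939]
```

View pics/c3.png

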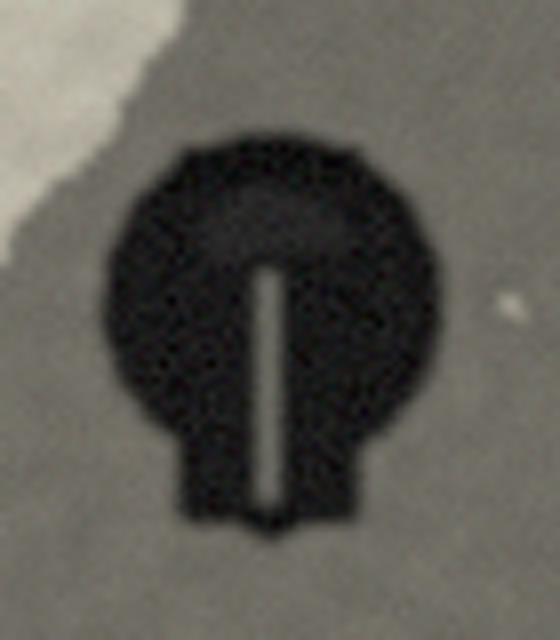

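Run:
```python
from h import *
c=lambda x,y:(215+x/8,145+y/8)
print('skirt',ray('w1',*c(272,300),.006))
for p in((105,300),(440,300),(272,132)): print(ray('w1',*c(*p),.007))
a=ray('w1',*c(268,265),.032);b=ray('w1',*c(268,505),.032);print(a,b,np.degrees(np.arctan2(b[1]-a[1],b[0]-a[0])))
print(ray('w1',*c(180,500),.032),ray('w1',*c(360,500),.032),ray('w1',*c(272,538),.008))
```

```text
skirt [ 0.45491044 -0.26631784  0.006     ]
[ 0.45321359 -0.28902884  0.007     ]
[ 0.45613355 -0.24339234  0.007     ]
[ 0.4316065  -0.26466465  0.007     ]
[ 0.44415017 -0.26547934  0.032     ] [ 0.47550016 -0.2676882   0.032     ] -4.03029678106403
[ 0.47411006 -0.27885859  0.032     ] [ 0.47557796 -0.25591324  0.032     ] [ 0.4886593  -0.26863468  0.008     ]
```

Call:
move_arm --motion '[{"fingers": 1, "dx": 0.03, "dy": -0.0077, "dz": 0.005, "ax": 0.3, "ay": 0, "az": 0}, {"fingers": 1, "dx": 0.03, "dy": 0, "dz": 0, "ax": 0, "ay": 0, "az": 0}, {"fingers": 1, "dx": 0.03, "dy": 0, "dz": 0, "ax": 0, "ay": 0, "az": 0}, {"fingers": 0.4, "dx": 0.02, "dy": 0, "dz": 0, "ax": 0, "ay": 0, "az": 0}, {"fingers": 0.4, "dx": 0.01, "dy": 0, "dz": 0, "ax": 0, "ay": 0, "az": 0}, {"fingers": 0.4, "dx": 0.01, "dy": 0, "dz": 0, "ax": 0, "ay": 0, "az": 0}, {"fingers": 0.4, "dx": 0.008, "dy": 0, "dz": 0, "ax": 0, "ay": 0, "az": 0}, {"fingers": 0.4, "dx": 0, "dy": 0, "dz": 0, "ax": 0, "ay": 0, "az": 0}, {"fingers": 0.4, "dx": 0, "dy": 0, "dz": 0, "ax": 0, "ay": 0, "az": 0}, {"fingers": 0.4, "dx": 0, "dy": 0, "dz": 0, "ax": 0, "ay": 0, "az": 0}]'

```text
t: 3.33
eef_pos: [0.4557, -0.2671, 0.0223]
orientation: [[0.001, 0.068, 0.998], [-0.001, 0.998, -0.068], [-1.0, -0.001, 0.001]]
ft_force: [0.4, 0.2, -1.1]
width: 0.0599
```

Run:
```python
from h import *
look('w2'); st()
```

```text
3.38 p [ 0.4556 -0.2671  0.0223] yyaw 86.1 x [ 0.001 -0.001 -1.   ] F [ 0.08 -0.35 -0.24] T [-0.033 -0.024 -0.05 ] w 0.0599 q [ -34.4   30.9  100.5    0.    48.6 -120.5]
```

View pics/w2b.png

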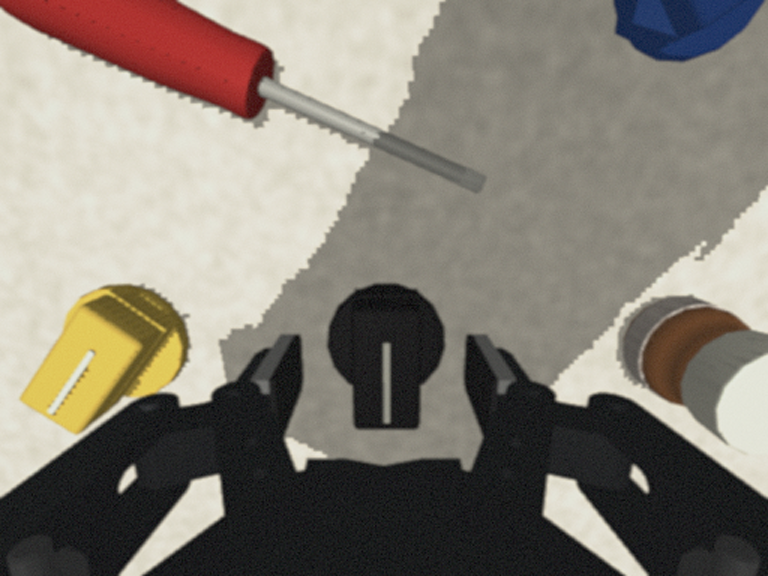

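Call:
move_arm --motion '[{"fingers": -0.2, "dx": 0.001, "dy": 0, "dz": 0, "ax": 0, "ay": 0, "az": 0}, {"fingers": -0.4, "dx": 0, "dy": 0, "dz": 0, "ax": 0, "ay": 0, "az": 0}, {"fingers": -1, "dx": 0, "dy": 0, "dz": 0, "ax": 0, "ay": 0, "az": 0}, {"fingers": -1, "dx": 0, "dy": 0, "dz": 0, "ax": 0, "ay": 0, "az": 0}, {"fingers": -1, "dx": 0, "dy": 0, "dz": 0, "ax": 0, "ay": 0, "az": 0}, {"fingers": -1, "dx": 0, "dy": 0, "dz": 0, "ax": 0, "ay": 0, "az": 0}, {"fingers": -1, "dx": 0, "dy": 0, "dz": 0, "ax": 0, "ay": 0, "az": 0}, {"fingers": -1, "dx": 0, "dy": 0, "dz": 0, "ax": 0, "ay": 0, "az": 0}, {"fingers": -1, "dx": 0, "dy": 0, "dz": 0, "ax": 0, "ay": 0, "az": 0}]'

```text
t: 4.13
eef_pos: [0.4554, -0.2671, 0.0207]
orientation: [[0.001, 0.068, 0.998], [-0.0, 0.998, -0.068], [-1.0, -0.0, 0.001]]
ft_force: [0.3, -0.2, 5.4]
width: 0.023
```

Run:
```python
from h import *
look('w3'); st()
```

```text
4.18 p [ 0.4554 -0.267   0.0207] yyaw 86.1 x [ 0.001 -0.    -1.   ] F [-0.43  0.72  5.16] T [ 0.109  0.089 -0.063] w 0.0228 q [ -34.4   31.   100.5   -0.    48.4 -120.5]
```

View pics/w3b.png

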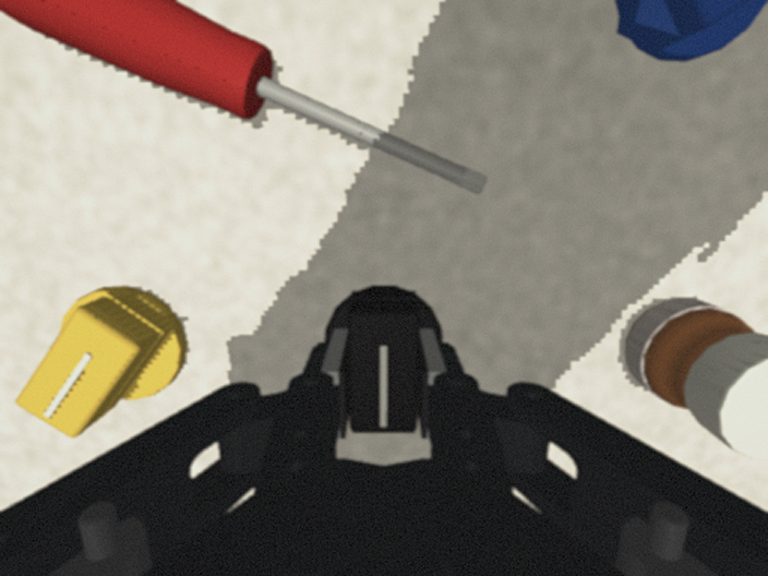

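Call:
move_arm --motion '[{"fingers": -1, "dx": -0.01, "dy": 0, "dz": 0, "ax": 0, "ay": 0, "az": 0}, {"fingers": -1, "dx": -0.02, "dy": 0, "dz": 0, "ax": 0, "ay": 0, "az": 0}, {"fingers": -1, "dx": -0.04, "dy": 0, "dz": 0, "ax": 0, "ay": 0, "az": 0}, {"fingers": -1, "dx": -0.04, "dy": 0, "dz": 0, "ax": 0, "ay": 0, "az": 0}, {"fingers": -1, "dx": -0.04, "dy": 0, "dz": 0, "ax": 0, "ay": 0, "az": 0}, {"fingers": -1, "dx": -0.04, "dy": 0, "dz": 0, "ax": 0, "ay": 0, "az": 0}, {"fingers": -1, "dx": 0, "dy": 0.037, "dz": 0.006, "ax": 0, "ay": 0, "az": 0}, {"fingers": -1, "dx": 0, "dy": 0.037, "dz": 0.006, "ax": 0, "ay": 0, "az": 0}, {"fingers": -1, "dx": 0, "dy": 0.037, "dz": 0.006, "ax": 0, "ay": 0, "az": 0}, {"fingers": -1, "dx": 0, "dy": 0.037, "dz": 0.006, "ax": 0, "ay": 0, "az": 0}, {"fingers": -1, "dx": 0, "dy": 0.037, "dz": 0.006, "ax": 0, "ay": 0, "az": 0}, {"fingers": -1, "dx": 0, "dy": 0.037, "dz": 0.006, "ax": 0, "ay": 0, "az": 0}]'

```text
t: 5.18
eef_pos: [0.506, -0.046, 0.2109]
orientation: [[0.0, 0.068, 0.998], [0.0, 0.998, -0.068], [-1.0, 0.0, 0.0]]
ft_force: [0.9, 0.4, -1.1]
width: 0.0227
```

Call:
move_arm --motion '[{"fingers": -1, "dx": 0, "dy": 0.037, "dz": 0.005, "ax": 0, "ay": 0, "az": 0}, {"fingers": -1, "dx": 0, "dy": 0.037, "dz": 0.005, "ax": 0, "ay": 0, "az": 0}, {"fingers": -1, "dx": 0, "dy": 0.037, "dz": 0.005, "ax": 0, "ay": 0, "az": 0}, {"fingers": -1, "dx": 0, "dy": 0.037, "dz": 0.005, "ax": 0, "ay": 0, "az": 0}, {"fingers": -1, "dx": 0, "dy": 0.037, "dz": 0.005, "ax": 0, "ay": 0, "az": 0}, {"fingers": -1, "dx": 0, "dy": 0.037, "dz": 0.005, "ax": 0, "ay": 0, "az": 0}, {"fingers": -1, "dx": 0, "dy": 0.034, "dz": 0.005, "ax": 0, "ay": 0, "az": 0}, {"fingers": -1, "dx": 0, "dy": 0, "dz": 0, "ax": 0, "ay": 0, "az": 0}, {"fingers": -1, "dx": 0, "dy": 0, "dz": 0, "ax": 0, "ay": 0, "az": 0}, {"fingers": -1, "dx": 0, "dy": 0, "dz": 0, "ax": 0, "ay": 0, "az": 0}]'

```text
t: 6.02
eef_pos: [0.5582, 0.2048, 0.2104]
orientation: [[-0.0, 0.068, 0.998], [-0.0, 0.998, -0.068], [-1.0, -0.0, -0.0]]
ft_force: [-0.0, -0.2, -1.3]
width: 0.0227
```

Run:
```python
from h import *
look('w4'); st(); look('s4',1.5,'scene')
crop('w4',200,170,312,300,5,'c5')
```

```text
6.07 p [0.5583 0.2043 0.2105] yyaw 86.06 x [-0. -0. -1.] F [ 0.12  0.12 -0.29] T [ 0.015 -0.031  0.049] w 0.0228 q [ 16.6  24.2  81.5  -0.   74.3 -69.5]
```

View pics/w4b.png

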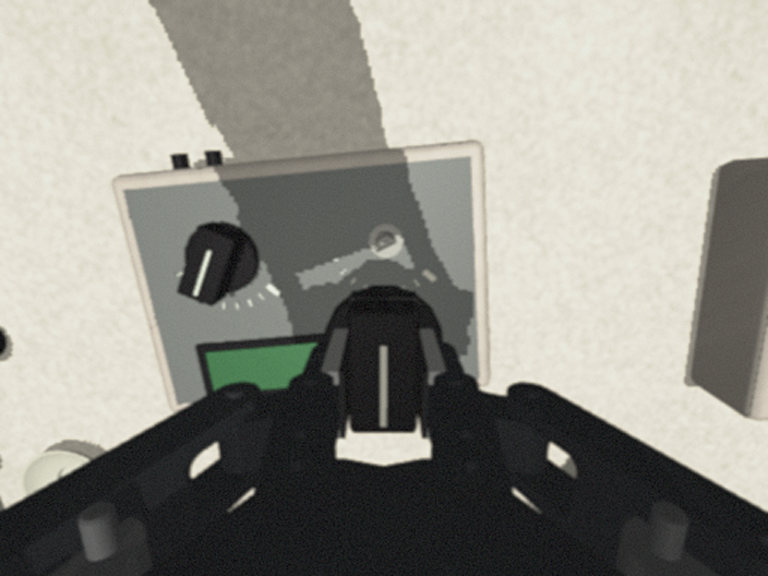

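View pics/s4b.png

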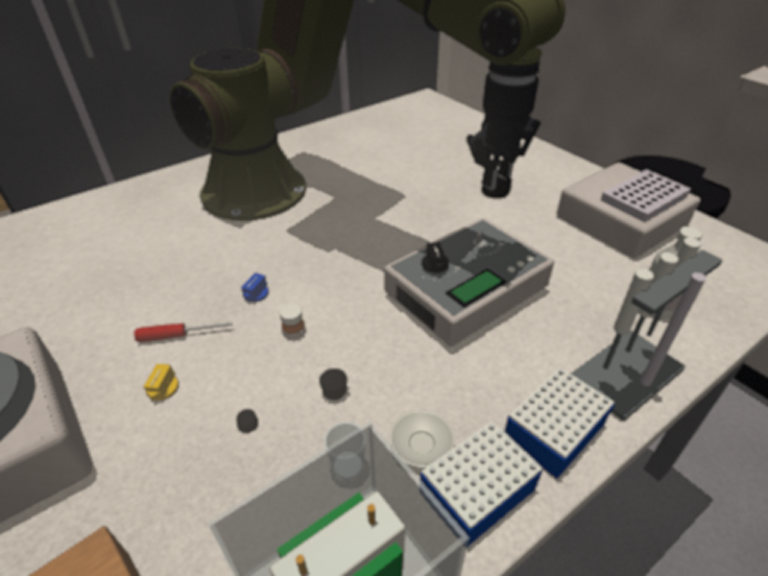

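View pics/c5.png

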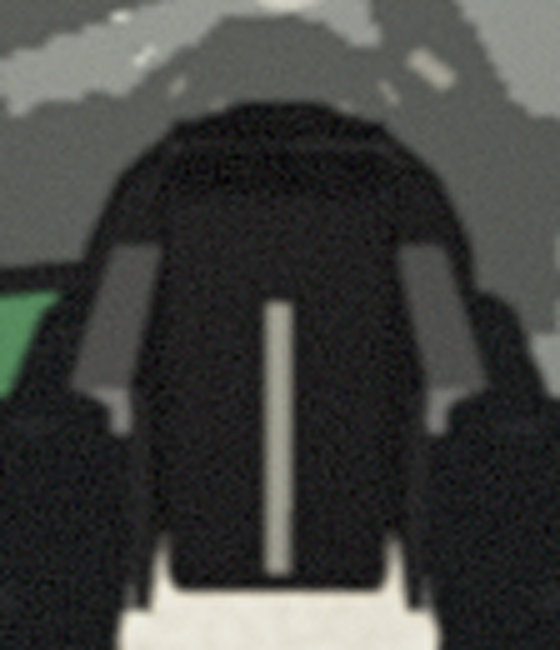

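Run:
```python
from h import *
c=lambda x,y:(200+x/5,170+y/5)
s=env.read_state(); T=s['eef_pos']; O=s['orientation']
def rel(p,z): return (O.T@(ray('w4',*p,z)-T)).round(4)
zt=T[2]+.0113
print('line',rel(c(278,300),zt),rel(c(280,575),zt)); print('barend',rel(c(278,588),zt))
print('skirtback',rel(c(277,103),T[2]-.0127))
crop('w4',232,142,292,202,10,'c6')
import numpy as np
```

```text
line [-0.0113  0.0001 -0.0113] [-0.0113  0.0004  0.0196]
barend [-0.0113  0.0001  0.0211]
skirtback [ 0.0127  0.     -0.0248]
```

View pics/c6.png

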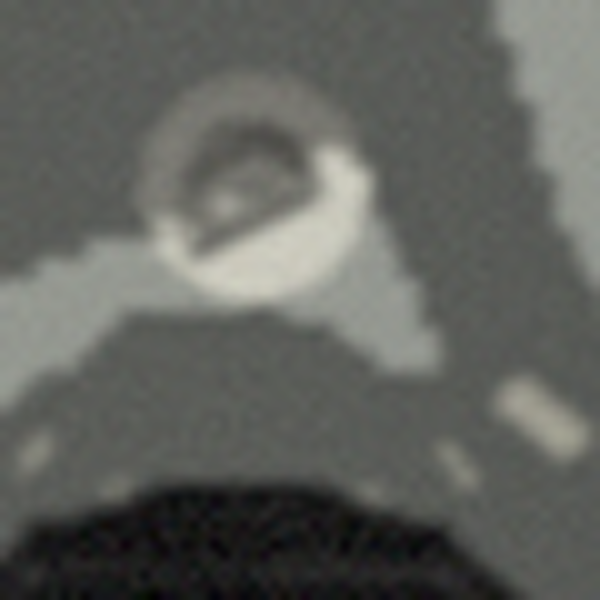

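Run:
```python
from h import *
c=lambda x,y:(232+x/10,142+y/10)
a=ray('w4',*c(195,253),.092);b=ray('w4',*c(318,190),.092)
e=b-a; n=np.array([e[1],-e[0]]); n/=np.linalg.norm(n); m=(a+b)/2
print(a,b,np.linalg.norm(e),'normal',np.degrees(np.arctan2(n[1],n[0])),'axis',m[:2]-.001*n)
print('collar',ray('w4',*c(258,187),.070),ray('w4',*c(258,187),.073))
o=ray('w4',*c(543,420),.07);print('off',o)
for p in((.535,.2055,.07),(.535,.2055,.092),(.5355,.2075,.07),(.535,.2033,.092)):
  print(proj('top0',p),proj('w4',p))
# supply corners
b15=lambda x,y:(x/1.5,y/1.5)
P=[ray('w4',*b15(*p),.07) for p in((115,178),(482,143),(488,385),(175,408))]
for p in P: print(p)
d=P[1]-P[0];print(np.degrees(np.arctan2(d[1],d[0])))
```

```text
[0.53967281 0.20169146 0.092     ] [0.53445742 0.21370344 0.092     ] 0.013095343025311889 normal 23.469637832345153 axis [0.53614784 0.20729919]
collar [0.53730327 0.20802468 0.07      ] [0.53682355 0.20803156 0.073     ]
off [0.56391009 0.23621321 0.07      ]
[166.85982917 188.57551971] [255.18910078 158.63844392]
[165.29541313 187.28656   ] [255.16465604 162.15905993]
[166.12024522 188.37985821] [257.17194628 158.9900723 ]
[166.13299729 187.29852836] [252.84127384 162.31715296]
[0.48341599 0.03261476 0.07      ]
[0.47813856 0.27335119 0.07      ]
[0.65146457 0.27689019 0.07      ]
[0.65473477 0.03772517 0.07      ]
91.25583834136795
```

Call:
move_arm --motion '[{"fingers": -1, "dx": 0, "dy": 0, "dz": 0, "ax": -6, "ay": 0, "az": 0}, {"fingers": -1, "dx": 0, "dy": 0, "dz": 0, "ax": -6, "ay": 0, "az": 0}, {"fingers": -1, "dx": 0, "dy": 0, "dz": 0, "ax": -6, "ay": 0, "az": 0}, {"fingers": -1, "dx": 0, "dy": 0, "dz": 0, "ax": -6, "ay": 0, "az": 0}, {"fingers": -1, "dx": 0, "dy": 0, "dz": 0, "ax": -3.4, "ay": 0, "az": 0}, {"fingers": -1, "dx": 0.02, "dy": 0.0116, "dz": 0.026, "ax": 0, "ay": 0, "az": 0}, {"fingers": -1, "dx": 0.03, "dy": 0, "dz": 0, "ax": 0, "ay": 0, "az": 0}, {"fingers": -1, "dx": 0.02, "dy": 0, "dz": 0, "ax": 0, "ay": 0, "az": 0}, {"fingers": -1, "dx": 0, "dy": 0, "dz": 0, "ax": 0, "ay": 0, "az": 0}, {"fingers": -1, "dx": 0, "dy": 0, "dz": 0, "ax": 0, "ay": 0, "az": 0}, {"fingers": -1, "dx": 0, "dy": 0, "dz": 0, "ax": 0, "ay": 0, "az": 0}]'

```text
t: 7.03
eef_pos: [0.5784, 0.2258, 0.1422]
orientation: [[0.002, -0.398, 0.917], [0.001, 0.917, 0.398], [-1.0, -0.0, 0.002]]
ft_force: [-1.0, -0.1, -0.1]
width: 0.023
```

Run:
```python
from h import *
look('w5'); st(); snap('top','t5')
```

```text
7.08 p [0.5785 0.2259 0.1425] yyaw 113.46 x [ 0.003  0.001 -1.   ] F [ 0.12  0.47 -0.24] T [-0.024  0.011  0.041] w 0.0228 q [ 18.   31.1  80.8   0.   67.9 -95.5]
```

View pics/w5b.png

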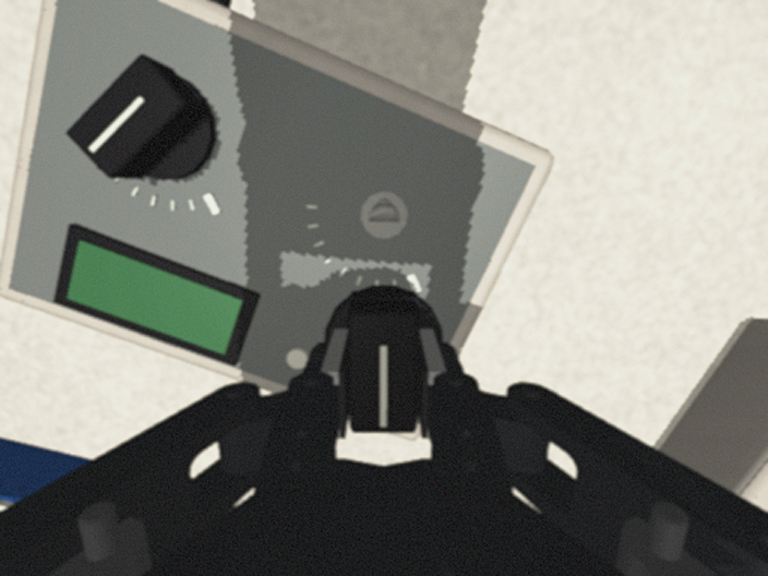

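Run:
```python
from h import *
crop('w5',226,116,286,171,11,'c7')
im=cv2.imread('pics/c7.png').astype(float); cv2.imwrite('pics/c7.png',np.clip((im-40)*1.8,0,255))
```

```text
[ WARN:0@0.602] global loadsave.cpp:1063 imwrite_ Unsupported depth image for selected encoder is fallbacked to CV_8U.
```

View pics/c7.png

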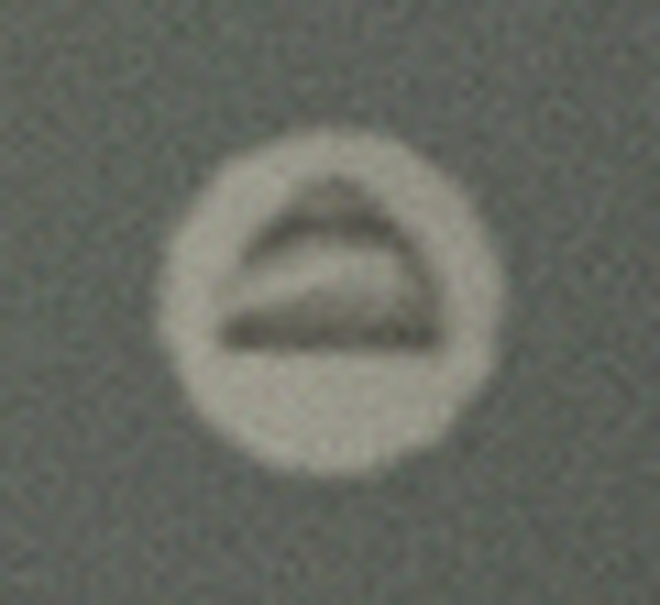

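Run:
```python
from h import *
c=lambda x,y:(226+x/11,116+y/11)
s=env.read_state();T=s['eef_pos'];O=s['orientation']
a=ray('w5',*c(222,350),.092);b=ray('w5',*c(438,350),.092)
e=b-a; n=np.array([e[1],-e[0]]); n/=np.linalg.norm(n); m=(a+b)/2
ax=m[:2]-.001*n
print(np.linalg.norm(e),'normal',np.degrees(np.arctan2(n[1],n[0])),'axis',ax,'rel tool',O.T@(np.r_[ax,.092]-T))
cl=ray('w5',*c(330,303),.071);print('collar',cl,O.T@(cl-T))
o=ray('w5',414/1.5,283/1.5,.07);print('off',o)
cz=lambda x,y:(200+x/5,170+y/5)
crop('w5',200,170,312,300,5,'c8')
```

```text
0.013352951550383588 normal 23.40528205882902 axis [0.53672147 0.20739151] rel tool [ 0.05024384 -0.00047064 -0.04583009]
collar [0.53688099 0.20750945 0.071     ] [ 0.0712443  -0.00041988 -0.04569776]
off [0.5631816  0.23618581 0.07      ]
```

View pics/c8.png

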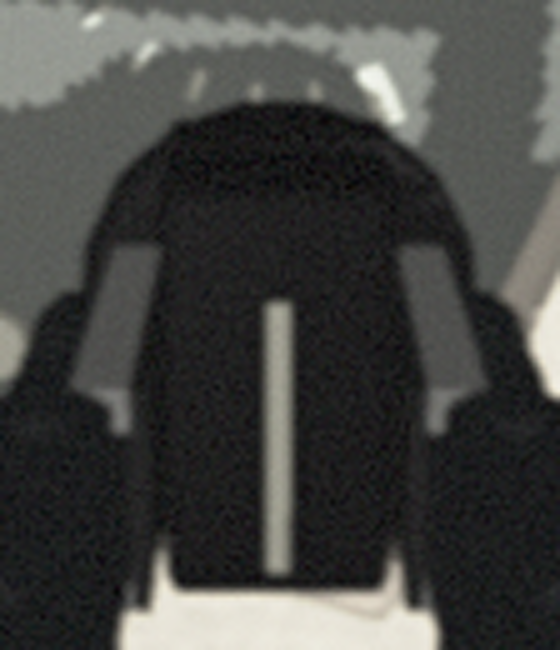

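Call:
move_arm --motion '[{"fingers": -1, "dx": 0, "dy": -0.0007, "dz": -0.02, "ax": 0, "ay": 0, "az": 0}, {"fingers": -1, "dx": 0, "dy": 0, "dz": -0.0251, "ax": 0, "ay": 0, "az": 0}, {"fingers": -1, "dx": 0.012, "dy": 0, "dz": 0, "ax": 0, "ay": 0, "az": 0}, {"fingers": -1, "dx": 0.01, "dy": 0, "dz": 0, "ax": 0, "ay": 0, "az": 0}, {"fingers": -1, "dx": 0, "dy": 0, "dz": 0, "ax": 0, "ay": 0, "az": 0}, {"fingers": -1, "dx": 0, "dy": 0, "dz": 0, "ax": 0, "ay": 0, "az": 0}, {"fingers": -1, "dx": 0, "dy": 0, "dz": 0, "ax": 0, "ay": 0, "az": 0}, {"fingers": -1, "dx": 0, "dy": 0, "dz": 0, "ax": 0, "ay": 0, "az": 0}]'

```text
t: 7.8
eef_pos: [0.5372, 0.2078, 0.1187]
orientation: [[0.001, -0.399, 0.917], [0.0, 0.917, 0.399], [-1.0, -0.0, 0.001]]
ft_force: [-0.9, 0.9, -0.6]
width: 0.0227
```

Run:
```python
from h import *
st();
```

```text
7.8 p [0.5372 0.2078 0.1187] yyaw 113.5 x [ 0.001  0.    -1.   ] F [-0.91  0.89 -0.63] T [-0.003 -0.004 -0.014] w 0.0227 q [ 17.5  27.5  89.8  -0.   62.6 -96. ]
```

Call:
move_arm --motion '[{"fingers": -1, "dx": 0.002, "dy": 0, "dz": 0, "ax": 0, "ay": 0, "az": 0}, {"fingers": -1, "dx": 0.001, "dy": 0, "dz": 0, "ax": 0, "ay": 0, "az": 0}, {"fingers": -1, "dx": 0.001, "dy": 0, "dz": 0, "ax": 0, "ay": 0, "az": 0}, {"fingers": -1, "dx": 0.001, "dy": 0, "dz": 0, "ax": 0, "ay": 0, "az": 0}, {"fingers": -1, "dx": 0.001, "dy": 0, "dz": 0, "ax": 0, "ay": 0, "az": 0}, {"fingers": -1, "dx": 0.001, "dy": 0, "dz": 0, "ax": 0, "ay": 0, "az": 0}, {"fingers": -1, "dx": 0, "dy": 0, "dz": 0, "ax": 0, "ay": 0, "az": 0}, {"fingers": -1, "dx": 0, "dy": 0, "dz": 0, "ax": 0, "ay": 0, "az": 0}]'

```text
t: 8.47
eef_pos: [0.5366, 0.2076, 0.1113]
orientation: [[-0.0, -0.399, 0.917], [-0.0, 0.917, 0.399], [-1.0, -0.0, -0.0]]
ft_force: [0.5, -0.0, -0.5]
width: 0.023
```

Run:
```python
from h import *
st();look('w6');look('s6',1.5,'scene');st();
```

```text
8.47 p [0.5366 0.2076 0.1113] yyaw 113.5 x [-0. -0. -1.] F [ 0.5  -0.02 -0.45] T [ 0.022  0.03  -0.009] w 0.023 q [ 17.5  28.   90.2  -0.   61.8 -96. ]
8.57 p [0.5367 0.2076 0.1114] yyaw 113.5 x [ 0.  0. -1.] F [ 0.01  0.4  -0.97] T [-0.003 -0.002  0.004] w 0.0228 q [ 17.5  28.   90.2   0.   61.8 -96. ]
```

View pics/w6b.png

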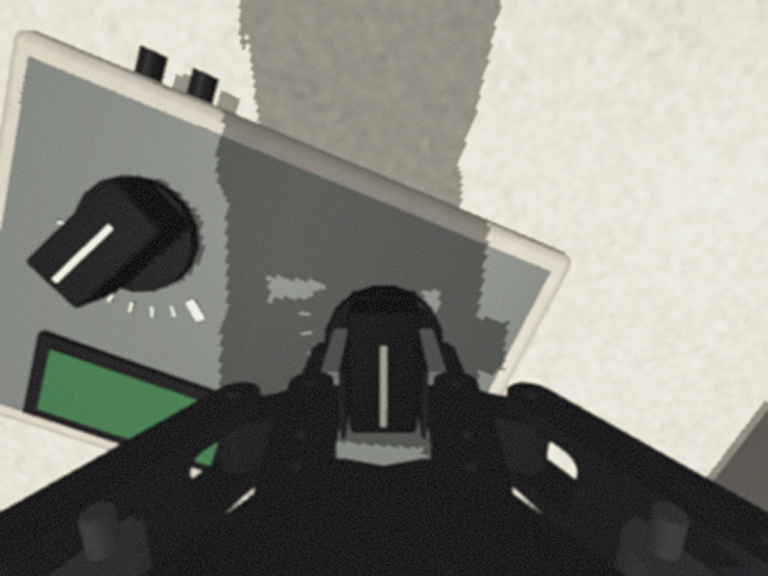

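Call:
move_arm --motion '[{"fingers": -1, "dx": 0.001, "dy": 0, "dz": 0, "ax": 0, "ay": 0, "az": 0}, {"fingers": -1, "dx": 0.001, "dy": 0, "dz": 0, "ax": 0, "ay": 0, "az": 0}, {"fingers": -1, "dx": 0, "dy": 0, "dz": 0, "ax": 0, "ay": 0, "az": 0}]'

```text
t: 8.82
eef_pos: [0.5366, 0.2076, 0.1091]
orientation: [[-0.0, -0.399, 0.917], [-0.0, 0.917, 0.399], [-1.0, 0.0, -0.0]]
ft_force: [0.8, -0.1, -0.3]
width: 0.0226
```

Call:
move_arm --motion '[{"fingers": -1, "dx": 0.001, "dy": 0, "dz": 0, "ax": 0, "ay": 0, "az": 0}, {"fingers": -1, "dx": 0, "dy": 0, "dz": 0, "ax": 0, "ay": 0, "az": 0}, {"fingers": -1, "dx": 0, "dy": 0, "dz": 0, "ax": 0, "ay": 0, "az": 0}]'

```text
t: 9.07
eef_pos: [0.5367, 0.2076, 0.1083]
orientation: [[-0.0, -0.399, 0.917], [-0.0, 0.917, 0.399], [-1.0, 0.0, -0.0]]
ft_force: [0.8, 0.5, 0.3]
width: 0.0225
```

Call:
move_arm --motion '[{"fingers": -1, "dx": 0.001, "dy": 0, "dz": 0, "ax": 0, "ay": 0, "az": 0}, {"fingers": -1, "dx": 0, "dy": 0, "dz": 0, "ax": 0, "ay": 0, "az": 0}, {"fingers": -1, "dx": 0, "dy": 0, "dz": 0, "ax": 0, "ay": 0, "az": 0}]'

```text
t: 9.32
eef_pos: [0.5366, 0.2076, 0.1072]
orientation: [[-0.0, -0.399, 0.917], [-0.0, 0.917, 0.399], [-1.0, 0.0, -0.0]]
ft_force: [-0.7, -0.7, -0.7]
width: 0.0228
```

Call:
move_arm --motion '[{"fingers": -1, "dx": 0.001, "dy": 0, "dz": 0, "ax": 0, "ay": 0, "az": 0}, {"fingers": -1, "dx": 0, "dy": 0, "dz": 0, "ax": 0, "ay": 0, "az": 0}, {"fingers": -1, "dx": 0, "dy": 0, "dz": 0, "ax": 0, "ay": 0, "az": 0}]'

```text
t: 9.57
eef_pos: [0.5366, 0.2076, 0.1062]
orientation: [[-0.0, -0.399, 0.917], [-0.0, 0.917, 0.399], [-1.0, 0.0, -0.0]]
ft_force: [0.1, -0.9, -0.2]
width: 0.0229
```

Run:
```python
from h import *
st();look('s7',1.5,'scene');crop('s7',250,120,390,230,5.5,'c9');st()
```

```text
9.57 p [0.5366 0.2076 0.1062] yyaw 113.5 x [-0. -0. -1.] F [ 0.12 -0.93 -0.19] T [ 0.011 -0.043  0.014] w 0.0229 q [ 17.5  28.4  90.4  -0.   61.2 -96. ]
9.62 p [0.5366 0.2076 0.1062] yyaw 113.5 x [-0. -0. -1.] F [ 0.83 -0.88  0.25] T [ 0.002 -0.003  0.033] w 0.0227 q [ 17.5  28.4  90.4  -0.   61.2 -96. ]
```

View pics/c9.png

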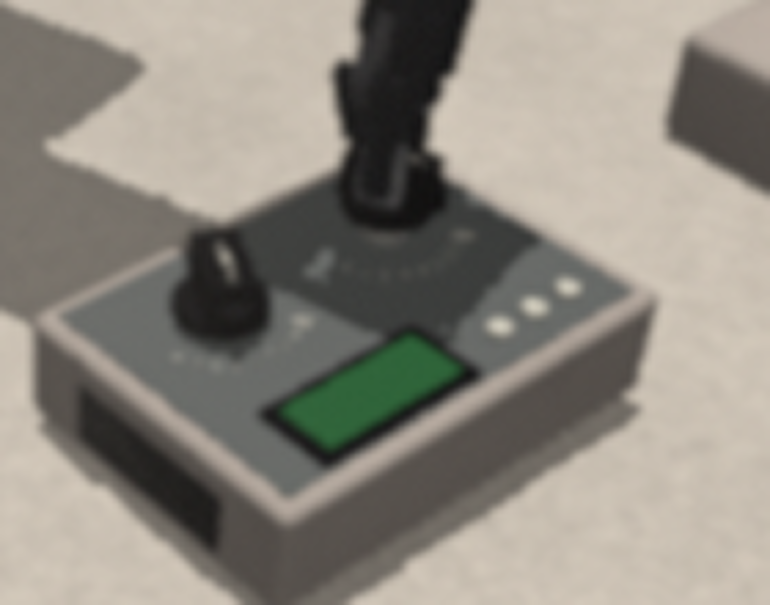

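Call:
move_arm --motion '[{"fingers": -1, "dx": 0.001, "dy": 0, "dz": 0, "ax": 0, "ay": 0, "az": 0}, {"fingers": -1, "dx": 0.001, "dy": 0, "dz": 0, "ax": 0, "ay": 0, "az": 0}, {"fingers": -1, "dx": 0, "dy": 0, "dz": 0, "ax": 0, "ay": 0, "az": 0}]'

```text
t: 9.87
eef_pos: [0.5365, 0.2075, 0.1041]
orientation: [[-0.0, -0.399, 0.917], [-0.0, 0.917, 0.399], [-1.0, 0.0, -0.0]]
ft_force: [-1.8, -1.1, 0.4]
width: 0.0228
```

Call:
move_arm --motion '[{"fingers": -1, "dx": 0.001, "dy": 0, "dz": 0, "ax": 0, "ay": 0, "az": 0}, {"fingers": -1, "dx": 0.001, "dy": 0, "dz": 0, "ax": 0, "ay": 0, "az": 0}, {"fingers": -1, "dx": 0, "dy": 0, "dz": 0, "ax": 0, "ay": 0, "az": 0}]'

```text
t: 10.12
eef_pos: [0.5364, 0.2075, 0.1021]
orientation: [[-0.001, -0.399, 0.917], [-0.0, 0.917, 0.399], [-1.0, 0.0, -0.001]]
ft_force: [-1.7, -1.7, 2.1]
width: 0.0228
```

Call:
move_arm --motion '[{"fingers": -1, "dx": 0.001, "dy": 0, "dz": 0, "ax": 0, "ay": 0, "az": 0}, {"fingers": -1, "dx": 0.001, "dy": 0, "dz": 0, "ax": 0, "ay": 0, "az": 0}, {"fingers": -1, "dx": 0, "dy": 0, "dz": 0, "ax": 0, "ay": 0, "az": 0}]'

```text
t: 10.37
eef_pos: [0.5365, 0.2075, 0.1001]
orientation: [[-0.001, -0.399, 0.917], [-0.0, 0.917, 0.399], [-1.0, 0.0, -0.001]]
ft_force: [-4.7, -0.6, 2.4]
width: 0.0229
```

Call:
move_arm --motion '[{"fingers": -1, "dx": 0.001, "dy": 0, "dz": 0, "ax": 0, "ay": 0, "az": 0}, {"fingers": -1, "dx": 0.001, "dy": 0, "dz": 0, "ax": 0, "ay": 0, "az": 0}, {"fingers": -1, "dx": 0, "dy": 0, "dz": 0, "ax": 0, "ay": 0, "az": 0}]'

```text
t: 10.62
eef_pos: [0.5365, 0.2076, 0.0977]
orientation: [[-0.0, -0.399, 0.917], [-0.0, 0.917, 0.399], [-1.0, 0.0, -0.0]]
ft_force: [-1.9, 0.0, -3.2]
width: 0.0222
```

Call:
move_arm --motion '[{"fingers": -1, "dx": 0.001, "dy": 0, "dz": 0, "ax": 0, "ay": 0, "az": 0}, {"fingers": -1, "dx": 0.001, "dy": 0, "dz": 0, "ax": 0, "ay": 0, "az": 0}, {"fingers": -1, "dx": 0, "dy": 0, "dz": 0, "ax": 0, "ay": 0, "az": 0}, {"fingers": -1, "dx": 0, "dy": 0, "dz": 0, "ax": 0, "ay": 0, "az": 0}]'

```text
t: 10.95
eef_pos: [0.5369, 0.2077, 0.0964]
orientation: [[0.001, -0.399, 0.917], [0.0, 0.917, 0.399], [-1.0, -0.0, 0.001]]
ft_force: [0.7, -0.2, -0.2]
width: 0.0226
```

Call:
move_arm --motion '[{"fingers": -1, "dx": 0.001, "dy": 0, "dz": 0, "ax": 0, "ay": 0, "az": 0}, {"fingers": -1, "dx": 0, "dy": 0, "dz": 0, "ax": 0, "ay": 0, "az": 0}, {"fingers": -1, "dx": 0, "dy": 0, "dz": 0, "ax": 0, "ay": 0, "az": 0}]'

```text
t: 11.2
eef_pos: [0.5368, 0.2076, 0.0954]
orientation: [[0.0, -0.399, 0.917], [0.0, 0.917, 0.399], [-1.0, -0.0, 0.0]]
ft_force: [0.8, 0.6, 0.4]
width: 0.0224
```

Call:
move_arm --motion '[{"fingers": -1, "dx": 0.001, "dy": 0, "dz": 0, "ax": 0, "ay": 0, "az": 0}, {"fingers": -1, "dx": 0.001, "dy": 0, "dz": 0, "ax": 0, "ay": 0, "az": 0}, {"fingers": -1, "dx": 0, "dy": 0, "dz": 0, "ax": 0, "ay": 0, "az": 0}, {"fingers": -1, "dx": 0, "dy": 0, "dz": 0, "ax": 0, "ay": 0, "az": 0}]'

```text
t: 11.53
eef_pos: [0.5368, 0.2076, 0.0935]
orientation: [[0.0, -0.399, 0.917], [0.0, 0.917, 0.399], [-1.0, -0.0, 0.001]]
ft_force: [1.5, -0.6, 2.8]
width: 0.0226
```

Call:
move_arm --motion '[{"fingers": -1, "dx": 0.0005, "dy": 0, "dz": 0, "ax": 0, "ay": 0, "az": 0}, {"fingers": -1, "dx": 0.0005, "dy": 0, "dz": 0, "ax": 0, "ay": 0, "az": 0}, {"fingers": -1, "dx": 0, "dy": 0, "dz": 0, "ax": 0, "ay": 0, "az": 0}]'

```text
t: 11.78
eef_pos: [0.5369, 0.2076, 0.0928]
orientation: [[0.001, -0.399, 0.917], [0.0, 0.917, 0.399], [-1.0, -0.0, 0.001]]
ft_force: [-0.8, 0.1, 6.4]
width: 0.0226
```

Call:
move_arm --motion '[{"fingers": -1, "dx": 0.0005, "dy": 0, "dz": 0, "ax": 0, "ay": 0, "az": 0}, {"fingers": -1, "dx": 0, "dy": 0, "dz": 0, "ax": 0, "ay": 0, "az": 0}, {"fingers": -1, "dx": 0, "dy": 0, "dz": 0, "ax": 0, "ay": 0, "az": 0}]'

```text
t: 12.03
eef_pos: [0.5369, 0.2076, 0.0927]
orientation: [[0.001, -0.399, 0.917], [0.0, 0.917, 0.399], [-1.0, -0.0, 0.001]]
ft_force: [-3.0, -1.3, 12.3]
width: 0.0228
```

Call:
move_arm --motion '[{"fingers": -1, "dx": 0.0005, "dy": 0, "dz": 0, "ax": 0, "ay": 0, "az": 0}, {"fingers": -1, "dx": 0, "dy": 0, "dz": 0, "ax": 0, "ay": 0, "az": 0}, {"fingers": -1, "dx": 0, "dy": 0, "dz": 0, "ax": 0, "ay": 0, "az": 0}]'

```text
t: 12.28
eef_pos: [0.5369, 0.2077, 0.0927]
orientation: [[0.001, -0.399, 0.917], [0.0, 0.917, 0.399], [-1.0, -0.0, 0.001]]
ft_force: [-6.0, -1.7, 16.6]
width: 0.0227
```

Call:
move_arm --motion '[{"fingers": -1, "dx": -0.002, "dy": 0, "dz": 0, "ax": 0, "ay": 0, "az": 0}, {"fingers": -1, "dx": -0.002, "dy": 0, "dz": 0, "ax": 0, "ay": 0, "az": 0}, {"fingers": -1, "dx": 0, "dy": 0, "dz": 0, "ax": 0, "ay": 0, "az": 0}, {"fingers": -1, "dx": 0, "dy": 0, "dz": 0, "ax": 0, "ay": 0, "az": 0}]'

```text
t: 12.62
eef_pos: [0.5365, 0.2075, 0.0951]
orientation: [[-0.0, -0.399, 0.917], [-0.0, 0.917, 0.399], [-1.0, 0.0, -0.0]]
ft_force: [0.5, 0.0, 0.6]
width: 0.0228
```

Run:
```python
from h import *
st();look('w8')
crop('w8',170,130,330,250,4.8,'c10')
```

```text
12.62 p [0.5365 0.2075 0.0951] yyaw 113.5 x [-0. -0. -1.] F [0.52 0.04 0.59] T [-0.03  -0.044  0.016] w 0.0228 q [ 17.5  29.3  90.8   0.   60.  -96. ]
```

View pics/w8b.png

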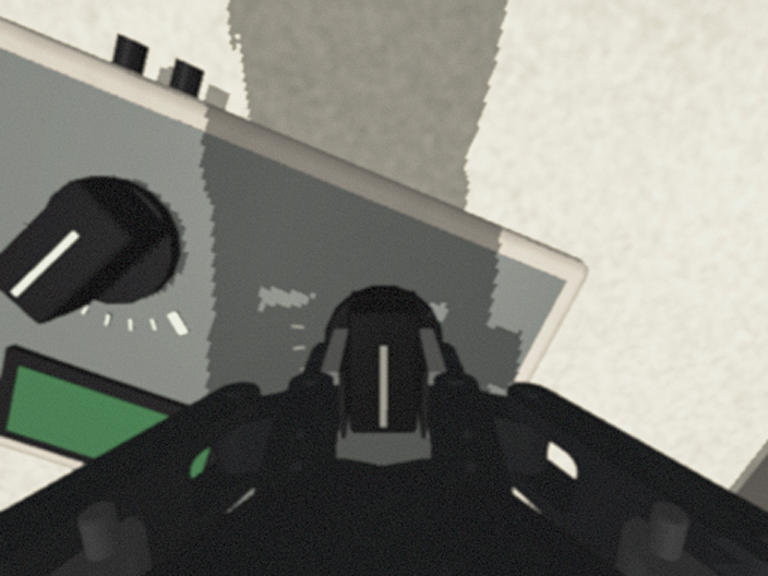

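Run:
```python
from h import *
g=lambda f,x,y,s=1.5:ray(f,x/s,y/s,.07)
for f,p,q in(('w8',(0,48),(565,280)),('w8',(0,15),(580,262)),('w5',(60,5),(535,160)),('w5',(552,155),(450,385)),('w5',(45,0),(5,292)),('w4',(130,190),(470,158)),('w4',(472,158),(474,320))):
  a=g(f,*p);b=g(f,*q);d=b-a;print(f,np.degrees(np.arctan2(d[1],d[0]))%90)
c2=lambda x,y:(130+x/6.5,135+y/6.5)
for p,q in(((90,465),(640,463)),((95,88),(90,465)),((640,95),(645,460)),((72,490),(670,490))):
  a=ray('top0',*c2(*p),.07);b=ray('top0',*c2(*q),.07);d=b-a;print('t',np.degrees(np.arctan2(d[1],d[0]))%90)
```

```text
w8 1.4390882571456274
w8 1.0458651574720506
w5 6.53141307277194
w5 3.8187416182265457
w5 2.8634508351032895
w4 1.232679551313126
w4 0.05269672882478695
t 1.041608852590059
t 2.3275812499810513
t 2.1326669677811765
t 0.8329581339037162
```

Call:
move_arm --motion '[{"fingers": -1, "dx": 0, "dy": 0, "dz": 0, "ax": -3, "ay": 0, "az": 0}, {"fingers": -1, "dx": 0, "dy": 0, "dz": 0, "ax": -3, "ay": 0, "az": 0}, {"fingers": -1, "dx": 0, "dy": 0, "dz": 0, "ax": -3, "ay": 0, "az": 0}, {"fingers": -1, "dx": 0, "dy": 0, "dz": 0, "ax": -3, "ay": 0, "az": 0}, {"fingers": -1, "dx": 0, "dy": 0, "dz": 0, "ax": -3, "ay": 0, "az": 0}, {"fingers": -1, "dx": 0, "dy": 0, "dz": 0, "ax": -3, "ay": 0, "az": 0}, {"fingers": -1, "dx": 0, "dy": 0, "dz": 0, "ax": -3, "ay": 0, "az": 0}, {"fingers": -1, "dx": 0, "dy": 0, "dz": 0, "ax": -2.7, "ay": 0, "az": 0}, {"fingers": -1, "dx": 0, "dy": 0, "dz": 0, "ax": 0, "ay": 0, "az": 0}, {"fingers": -1, "dx": 0, "dy": 0, "dz": 0, "ax": 0, "ay": 0, "az": 0}, {"fingers": -1, "dx": 0, "dy": 0, "dz": 0, "ax": 0, "ay": 0, "az": 0}]'

```text
t: 13.58
eef_pos: [0.5369, 0.2079, 0.0953]
orientation: [[0.001, -0.732, 0.681], [0.001, 0.681, 0.732], [-1.0, -0.0, 0.001]]
ft_force: [3.1, 3.7, 0.2]
width: 0.0228
```

Run:
```python
from h import *
st();look('w9');look('s9',1.5,'scene');crop('s9',250,120,390,230,5.5,'c11')
```

```text
13.58 p [0.5369 0.2079 0.0953] yyaw 137.09 x [ 0.001  0.001 -1.   ] F [3.08 3.75 0.25] T [ 0.72  -0.627 -0.016] w 0.0228 q [  17.5   29.3   90.7    0.    59.9 -119.6]
```

View pics/w9b.png

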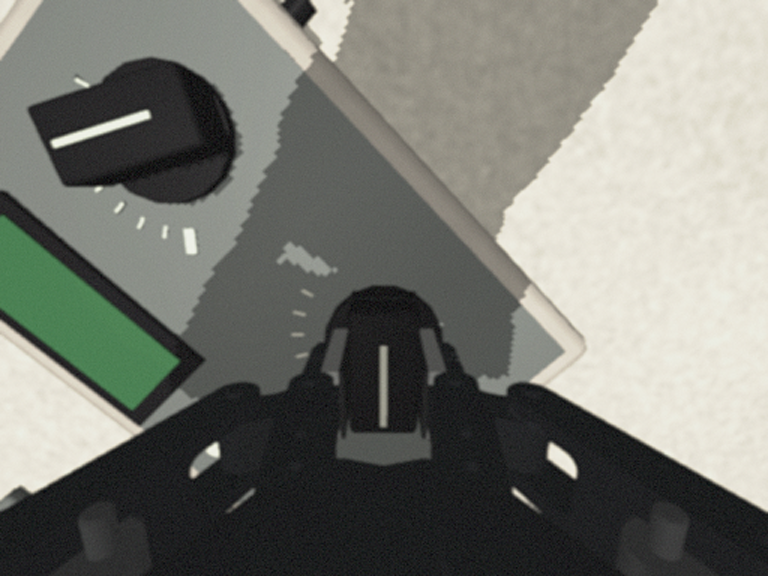

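View pics/c11.png

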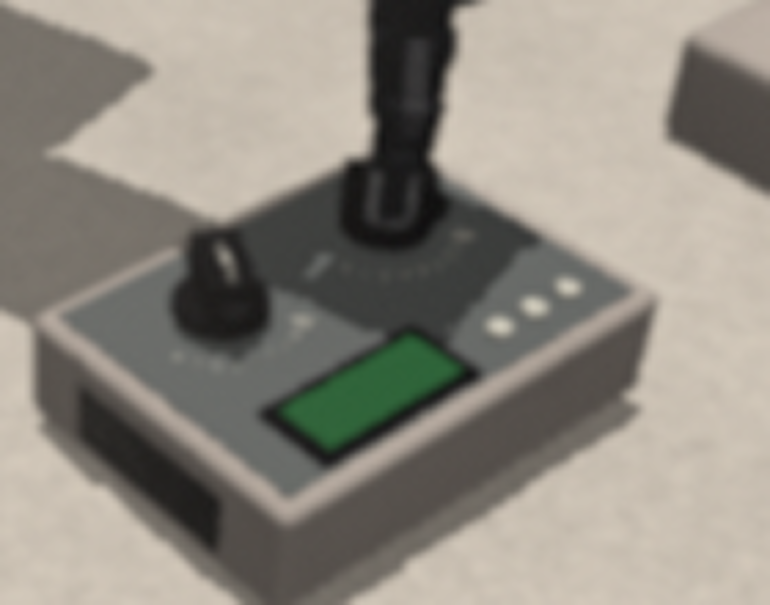

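Call:
move_arm --motion '[{"fingers": -1, "dx": 0, "dy": 0, "dz": 0.0004, "ax": 0, "ay": 0, "az": 0}, {"fingers": -1, "dx": 0, "dy": 0, "dz": 0, "ax": 0, "ay": 0, "az": 0}, {"fingers": -1, "dx": 0, "dy": 0, "dz": 0, "ax": 0, "ay": 0, "az": 0}]'

```text
t: 13.93
eef_pos: [0.537, 0.208, 0.0952]
orientation: [[0.0, -0.733, 0.68], [0.0, 0.68, 0.733], [-1.0, 0.0, 0.0]]
ft_force: [2.4, 2.8, 0.2]
width: 0.0225
```

Call:
move_arm --motion '[{"fingers": -0.3, "dx": 0, "dy": 0, "dz": 0, "ax": 0, "ay": 0, "az": 0}, {"fingers": -0.2, "dx": 0, "dy": 0, "dz": 0, "ax": 0, "ay": 0, "az": 0}, {"fingers": -0.1, "dx": 0, "dy": 0, "dz": 0, "ax": 0, "ay": 0, "az": 0}, {"fingers": 0, "dx": 0, "dy": 0, "dz": 0, "ax": 0, "ay": 0, "az": 0}, {"fingers": 0, "dx": 0, "dy": 0, "dz": 0, "ax": 0, "ay": 0, "az": 0}, {"fingers": 0, "dx": 0, "dy": 0, "dz": 0, "ax": 0, "ay": 0, "az": 0}]'

```text
t: 14.43
eef_pos: [0.5369, 0.2078, 0.0952]
orientation: [[-0.0, -0.734, 0.679], [-0.0, 0.679, 0.734], [-1.0, 0.0, -0.0]]
ft_force: [-0.3, 0.1, -0.3]
width: 0.0425
```

Run:
```python
from h import *
st();look('w10')
```

```text
14.43 p [0.5369 0.2078 0.0952] yyaw 137.2 x [-0. -0. -1.] F [-0.32  0.15 -0.32] T [0.009 0.009 0.047] w 0.0425 q [  17.5   29.3   90.7   -0.    60.  -119.7]
```

View pics/w10b.png

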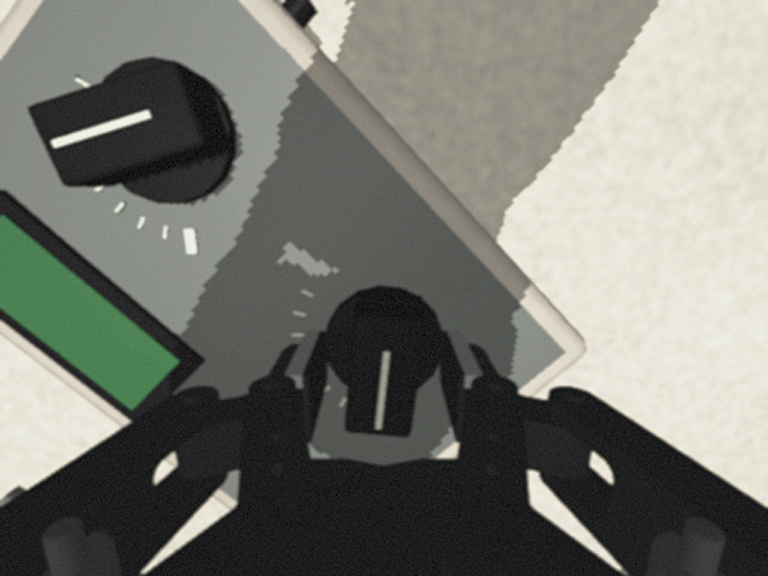

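Call:
move_arm --motion '[{"fingers": 0.1, "dx": -0.015, "dy": 0, "dz": 0, "ax": 0, "ay": 0, "az": 0}, {"fingers": 0.1, "dx": -0.03, "dy": 0, "dz": 0, "ax": 0, "ay": 0, "az": 0}, {"fingers": 0.1, "dx": -0.03, "dy": 0, "dz": 0.02, "ax": 0, "ay": 0, "az": 0}, {"fingers": 0.1, "dx": 0, "dy": 0, "dz": 0.02, "ax": 0, "ay": 0, "az": 0}, {"fingers": 0.1, "dx": 0, "dy": 0, "dz": 0, "ax": 0, "ay": 0, "az": 0}, {"fingers": 0.1, "dx": 0, "dy": 0, "dz": 0, "ax": 0, "ay": 0, "az": 0}]'

```text
t: 14.98
eef_pos: [0.5641, 0.2375, 0.1699]
orientation: [[-0.0, -0.734, 0.679], [-0.0, 0.679, 0.734], [-1.0, 0.0, -0.0]]
ft_force: [0.3, -0.4, -0.8]
width: 0.047
```

Run:
```python
from h import *
st();look('w11');crop('w11',205,90,305,190,7,'c12')
```

```text
14.98 p [0.5641 0.2375 0.1699] yyaw 137.23 x [-0. -0. -1.] F [ 0.3  -0.43 -0.79] T [-0.037  0.039 -0.064] w 0.047 q [  19.4   28.5   80.9   -0.    70.6 -117.8]
```

View pics/w11b.png

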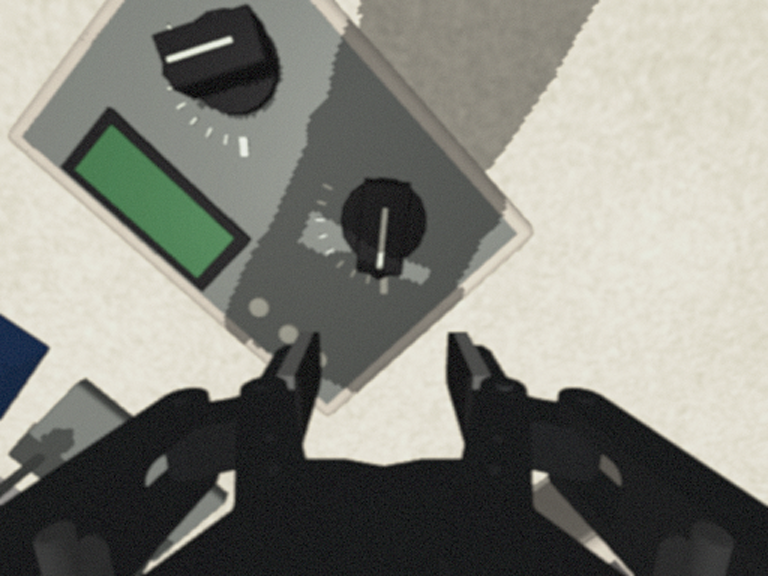

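View pics/c12.png

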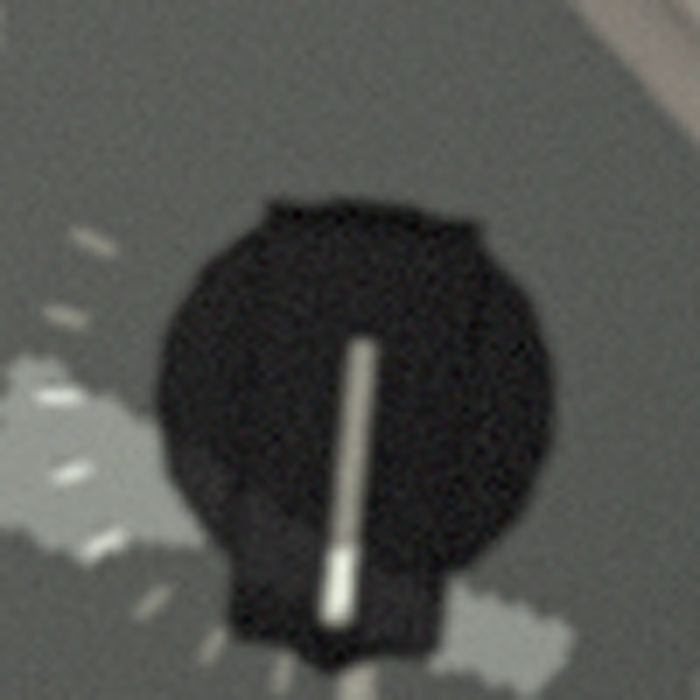

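Run:
```python
from h import *
c=lambda x,y:(205+x/7,90+y/7)
an=lambda d:np.degrees(np.arctan2(d[1],d[0]))
a=ray('w11',*c(364,340),.107);b=ray('w11',*c(336,622),.107);print('line',an(b-a),a,b)
sk=ray('w11',*c(357,395),.082);print('skirt ctr',sk)
o=ray('w11',*c(355,695),.07);o2=ray('w11',384/1.5,285/1.5,.07)
print('off',o,o2); A=np.array([.5368,.2075,0])
print(an(o-A),an(o2-A),an(o-sk))
crop('w11',225,160,290,210,11,'c13')
```

```text
line 41.535248823705665 [0.52953951 0.20111663 0.107     ] [0.5519367  0.22095657 0.107     ]
skirt ctr [0.53564902 0.20676027 0.082     ]
off [0.56268081 0.23565271 0.07      ] [0.56294438 0.23631592 0.07      ]
47.40764076200712 47.78287140946574 46.90557457747583
```

View pics/c13.png

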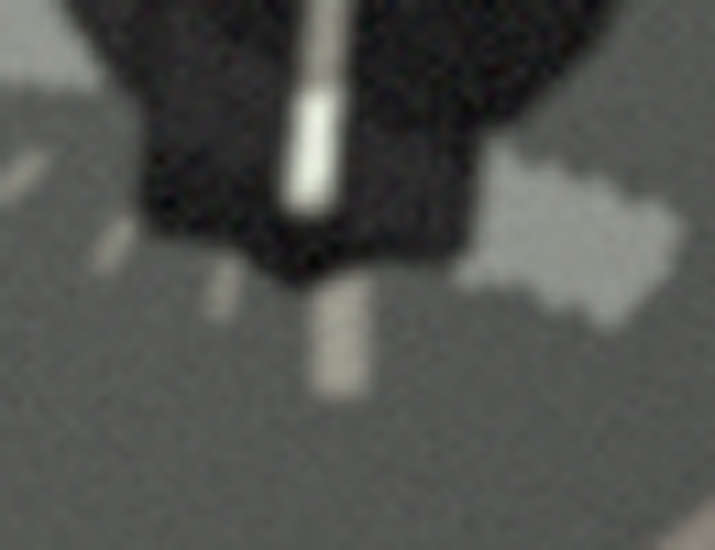

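Call:
move_arm --motion '[{"fingers": 0.1, "dx": 0, "dy": 0, "dz": 0, "ax": 5.7, "ay": 0, "az": 0}, {"fingers": 0.1, "dx": 0, "dy": -0.0042, "dz": -0.0201, "ax": 0, "ay": 0, "az": 0}, {"fingers": 0.1, "dx": 0.01, "dy": 0, "dz": -0.02, "ax": 0, "ay": 0, "az": 0}, {"fingers": 0.1, "dx": 0.024, "dy": 0, "dz": 0, "ax": 0, "ay": 0, "az": 0}, {"fingers": 0.1, "dx": 0.02, "dy": 0, "dz": 0, "ax": 0, "ay": 0, "az": 0}, {"fingers": 0.1, "dx": 0.014, "dy": 0, "dz": 0, "ax": 0, "ay": 0, "az": 0}, {"fingers": 0.1, "dx": 0.006, "dy": 0, "dz": 0, "ax": 0, "ay": 0, "az": 0}, {"fingers": 0.1, "dx": 0, "dy": 0, "dz": 0, "ax": 0, "ay": 0, "az": 0}, {"fingers": 0.1, "dx": 0, "dy": 0, "dz": 0, "ax": 0, "ay": 0, "az": 0}, {"fingers": 0.1, "dx": 0, "dy": 0, "dz": 0, "ax": 0, "ay": 0, "az": 0}]'

```text
t: 15.87
eef_pos: [0.5372, 0.2075, 0.0973]
orientation: [[0.001, -0.663, 0.749], [0.0, 0.749, 0.663], [-1.0, -0.001, 0.001]]
ft_force: [0.8, -0.8, 0.5]
width: 0.0473
```

Run:
```python
from h import *
st();look('w12')
```

```text
15.87 p [0.5372 0.2075 0.0973] yyaw 131.5 x [ 0.001  0.    -1.   ] F [ 0.78 -0.78  0.49] T [-0.003  0.05  -0.018] w 0.0473 q [  17.5   29.1   90.7   -0.    60.1 -114. ]
```

View pics/w12b.png

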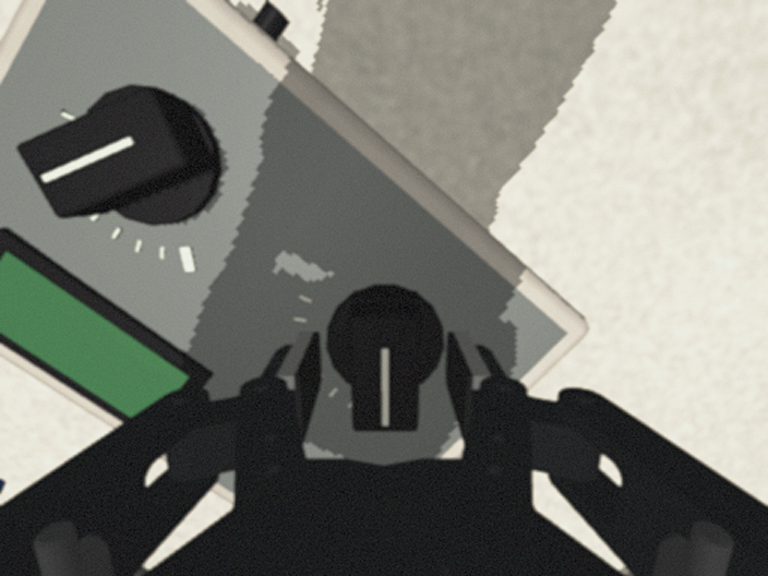

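Call:
move_arm --motion '[{"fingers": -0.3, "dx": 0, "dy": 0, "dz": 0, "ax": 0, "ay": 0, "az": 0}, {"fingers": -1, "dx": 0, "dy": 0, "dz": 0, "ax": 0, "ay": 0, "az": 0}, {"fingers": -1, "dx": 0, "dy": 0, "dz": 0, "ax": 0, "ay": 0, "az": 0}, {"fingers": -1, "dx": 0, "dy": 0, "dz": 0, "ax": 0, "ay": 0, "az": 0}, {"fingers": -1, "dx": 0, "dy": 0, "dz": 0, "ax": 0, "ay": 0, "az": 0}, {"fingers": -1, "dx": 0, "dy": 0, "dz": 0, "ax": 0, "ay": 0, "az": 0}, {"fingers": -1, "dx": 0, "dy": 0, "dz": 0, "ax": 0, "ay": 0, "az": 0}]'

```text
t: 16.5
eef_pos: [0.5369, 0.2076, 0.0964]
orientation: [[0.0, -0.663, 0.749], [0.0, 0.749, 0.663], [-1.0, -0.0, 0.0]]
ft_force: [-0.6, 0.9, 0.3]
width: 0.0226
```

Call:
move_arm --motion '[{"fingers": -1, "dx": 0, "dy": 0, "dz": 0, "ax": -3, "ay": 0, "az": 0}, {"fingers": -1, "dx": 0, "dy": 0, "dz": 0, "ax": -3, "ay": 0, "az": 0}, {"fingers": -1, "dx": 0, "dy": 0, "dz": 0, "ax": -3, "ay": 0, "az": 0}, {"fingers": -1, "dx": 0, "dy": 0, "dz": 0, "ax": -2.4, "ay": 0, "az": 0}, {"fingers": -1, "dx": 0, "dy": 0, "dz": 0, "ax": 0, "ay": 0, "az": 0}, {"fingers": -1, "dx": 0, "dy": 0, "dz": 0, "ax": 0, "ay": 0, "az": 0}, {"fingers": -1, "dx": 0, "dy": 0, "dz": 0, "ax": 0, "ay": 0, "az": 0}]'

```text
t: 17.08
eef_pos: [0.537, 0.208, 0.0965]
orientation: [[0.001, -0.797, 0.605], [0.001, 0.605, 0.797], [-1.0, -0.0, 0.001]]
ft_force: [1.4, 4.6, 0.7]
width: 0.0226
```

Call:
move_arm --motion '[{"fingers": -0.3, "dx": 0, "dy": 0, "dz": 0, "ax": 0, "ay": 0, "az": 0}, {"fingers": -0.2, "dx": 0, "dy": 0, "dz": 0, "ax": 0, "ay": 0, "az": 0}, {"fingers": -0.1, "dx": 0, "dy": 0, "dz": 0, "ax": 0, "ay": 0, "az": 0}, {"fingers": 0, "dx": 0, "dy": 0, "dz": 0, "ax": 0, "ay": 0, "az": 0}, {"fingers": 0.1, "dx": 0, "dy": 0, "dz": 0, "ax": 0, "ay": 0, "az": 0}, {"fingers": 0.1, "dx": 0, "dy": 0, "dz": 0, "ax": 0, "ay": 0, "az": 0}, {"fingers": 0.1, "dx": 0, "dy": 0, "dz": 0, "ax": 0, "ay": 0, "az": 0}, {"fingers": 0.1, "dx": -0.015, "dy": 0, "dz": 0, "ax": 0, "ay": 0, "az": 0}, {"fingers": 0.1, "dx": -0.03, "dy": 0, "dz": 0, "ax": 0, "ay": 0, "az": 0}, {"fingers": 0.1, "dx": -0.03, "dy": 0, "dz": 0.02, "ax": 0, "ay": 0, "az": 0}, {"fingers": 0.1, "dx": 0, "dy": 0, "dz": 0.02, "ax": 0, "ay": 0, "az": 0}, {"fingers": 0.1, "dx": 0, "dy": 0, "dz": 0, "ax": 0, "ay": 0, "az": 0}]'

```text
t: 18.08
eef_pos: [0.5627, 0.2415, 0.1733]
orientation: [[0.004, -0.798, 0.603], [0.002, 0.603, 0.798], [-1.0, -0.002, 0.004]]
ft_force: [-0.3, -0.7, -0.6]
width: 0.0472
```

Call:
move_arm --motion '[{"fingers": 0.1, "dx": 0, "dy": 0, "dz": 0, "ax": 0, "ay": 0, "az": 0}, {"fingers": 0.1, "dx": 0, "dy": 0, "dz": 0, "ax": 0, "ay": 0, "az": 0}]'

```text
t: 18.25
eef_pos: [0.5604, 0.2391, 0.1704]
orientation: [[-0.001, -0.798, 0.603], [-0.001, 0.603, 0.798], [-1.0, 0.001, -0.001]]
ft_force: [-0.4, 0.3, -0.3]
width: 0.0473
```

Run:
```python
from h import *
st();look('w13');crop('w13',205,90,305,200,7,'c14')
```

```text
18.25 p [0.5604 0.2391 0.1704] yyaw 142.9 x [-0.001 -0.001 -1.   ] F [-0.44  0.26 -0.3 ] T [ 0.003  0.019 -0.068] w 0.0473 q [  19.7   28.2   81.3   -0.    70.6 -123.2]
```

View pics/w13b.png

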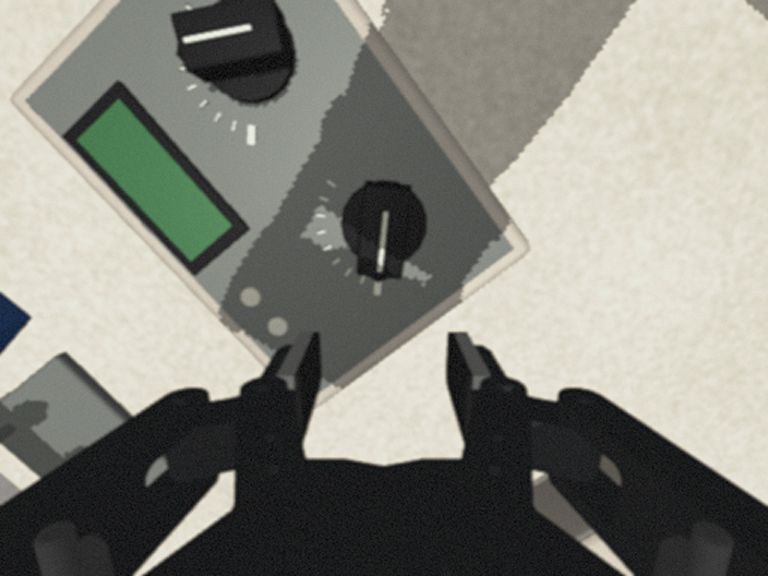

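View pics/c14.png

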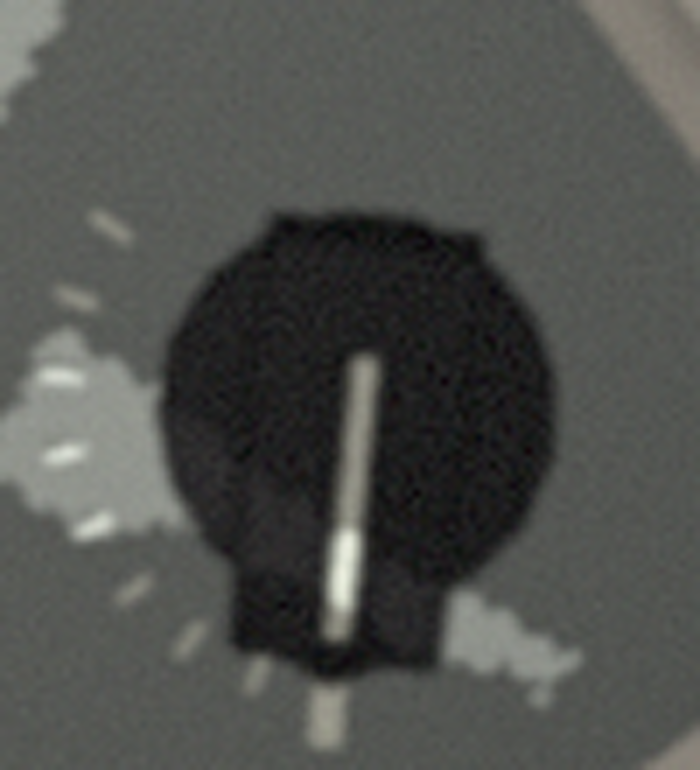

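Run:
```python
from h import *
c=lambda x,y:(205+x/7,90+y/7)
an=lambda d:np.degrees(np.arctan2(d[1],d[0]))
a=ray('w13',*c(365,355),.107);b=ray('w13',*c(338,637),.107);print('line',an(b-a))
sk=ray('w13',*c(358,410),.082);tip=ray('w13',*c(333,672),.083)
print('skirt ctr',sk,'tip',tip,an(tip-sk))
o=ray('w13',*c(327,715),.07);A=np.array([.5368,.2075,0]);print('off',o,an(o-A),an(o-sk))
print(ray('w13',*c(358,410),.080),ray('w13',*c(358,410),.09))
look('t13',1,'top');look('s13',1,'scene');crop('t13',130,135,245,220,6.5,'c15');crop('s13',250,120,390,230,5.5,'c16')
```

```text
line 47.424802987979135
skirt ctr [0.53603151 0.20708462 0.082     ] tip [0.5574504  0.23038012 0.083     ] 47.403220904312604
off [0.56364482 0.23704694 0.07      ] 47.74333230335517 47.33628782543647
[0.53616188 0.2072702  0.08      ] [0.53551001 0.2063423  0.09      ]
```

View pics/c16.png

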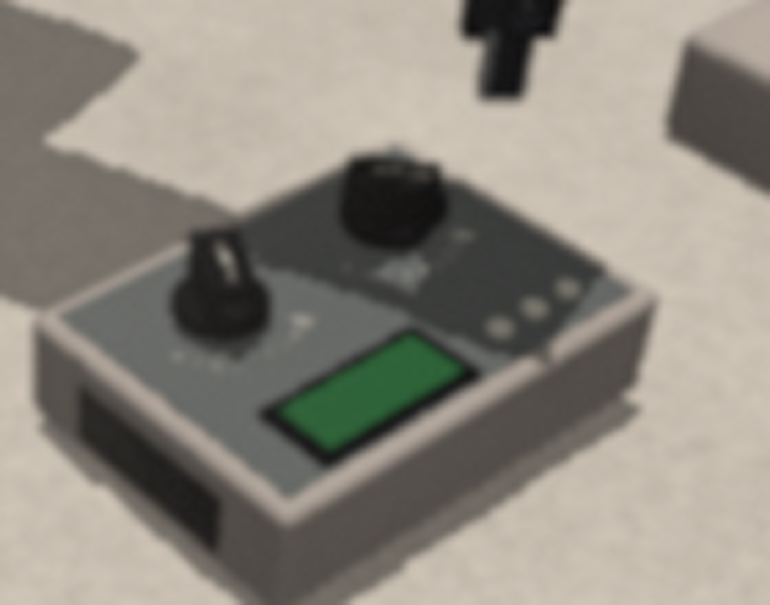

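View pics/t13b.png

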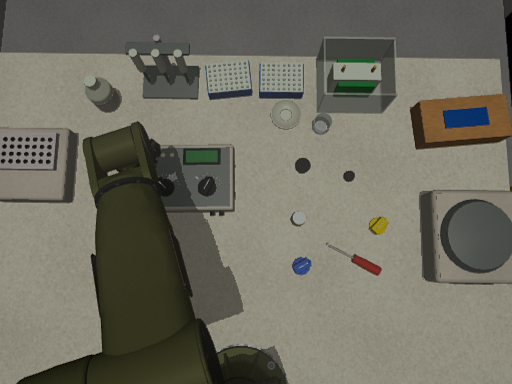

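Run:
```python
from h import *
t=np.linspace(0,2*np.pi,200)
for nm,(x,y),col in(('fit',(.5366,.2074),0),('oth',None or (.5395,.0975),0)):
  for z in(.075,.080,.085):
    P=np.array([proj('s13',(x+.024*np.cos(a),y+.024*np.sin(a),z)) for a in t]); Q=(P-[250,120])*5.5
    print(nm,z,'lowest v',Q[:,1].max().round(1),'left',Q[:,0].min().round(1),'right',Q[:,0].max().round(1))
```

```text
fit 0.075 lowest v 250.1 left 331.2 right 428.1
fit 0.08 lowest v 242.0 left 332.1 right 429.4
fit 0.085 lowest v 233.7 left 333.0 right 430.6
oth 0.075 lowest v 339.9 left 165.2 right 266.7
oth 0.08 lowest v 331.6 left 165.6 right 267.4
oth 0.085 lowest v 323.2 left 165.9 right 268.2
```

```bash
python3 -c "
from h import *
print(env.hand_in()); st()"
```

```text
the job is handed in; nothing more can be done
None
the job is handed in; nothing more can be done
```

The knob is snapped fully home on the D-shaft with its pointer at the off mark. The arm was clear of everything when I handed the job in at about 18.4 s.

- **Fitting:** I found the shaft's flat by camera at about 23.5° in the world frame and lined the knob up with it. It slid on with little force and passed the detent, where the force read +2 N and then −3 N. It bottomed at about 17 N with the shaft fully down, so it was never forced. I then let it rise back.
- **Turning:** The first turn looked right while held, but after release the pointer had sprung back about 6° short. I gripped it again and turned it further.
- **Last checks after letting go:**
  - The pointer measured 47.4° and the off mark 47.3–47.7°.
  - In the scene picture the underside of the knob matches 5 mm above the supply's top, the home height.
  - In the top view the other things on the bench were where they had been.
- **Where readings disagreed:** The first top-camera estimate of the shaft's position was 1–2 mm off the wrist camera's. I used the wrist camera's, and the fit went cleanly.

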